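Return the empty transfer cups

TASK

Get the empty transfer cups ready to go back to the lathe: pull the carriage of the return station out to its stop, take the stub shafts out of their cups and stand them upright in the grey crate, and nest all the cups into one straight stack in the round seat of the carriage. Then push the carriage with the stack fully home under the guard roof, and leave the other things on the bench alone.

Things in the scene. Friction and masses are not known exactly. Their poses are not given: they have to be found in the camera images.
- cup0: open aluminium cup, 62 mm tall: tapered body, outer diameter 41 mm at the foot, 57 mm at height 39 mm, then a shoulder and a straight collar of outer diameter 68 mm from 41 mm up to the rim; wall 2.5 mm, floor 6 mm, 0.14 kg. Origin: centre of its underside, z up. Nested, its shoulder sits on the lower cup's rim, 23 mm higher. A stub shaft may stand in it at the start.
- cup1: open aluminium cup, 62 mm tall: tapered body, outer diameter 41 mm at the foot, 57 mm at height 39 mm, then a shoulder and a straight collar of outer diameter 68 mm from 41 mm up to the rim; wall 2.5 mm, floor 6 mm, 0.14 kg. Origin: centre of its underside, z up. Nested, its shoulder sits on the lower cup's rim, 23 mm higher. A stub shaft may stand in it at the start.
- cup2: open aluminium cup, 62 mm tall: tapered body, outer diameter 41 mm at the foot, 57 mm at height 39 mm, then a shoulder and a straight collar of outer diameter 68 mm from 41 mm up to the rim; wall 2.5 mm, floor 6 mm, 0.14 kg. Origin: centre of its underside, z up. Nested, its shoulder sits on the lower cup's rim, 23 mm higher. A stub shaft may stand in it at the start.
- cup3: open aluminium cup, 62 mm tall: tapered body, outer diameter 41 mm at the foot, 57 mm at height 39 mm, then a shoulder and a straight collar of outer diameter 68 mm from 41 mm up to the rim; wall 2.5 mm, floor 6 mm, 0.14 kg. Origin: centre of its underside, z up. Nested, its shoulder sits on the lower cup's rim, 23 mm higher. Empty; may be absent (None).
- cup4: open aluminium cup, 62 mm tall: tapered body, outer diameter 41 mm at the foot, 57 mm at height 39 mm, then a shoulder and a straight collar of outer diameter 68 mm from 41 mm up to the rim; wall 2.5 mm, floor 6 mm, 0.14 kg. Origin: centre of its underside, z up. Nested, its shoulder sits on the lower cup's rim, 23 mm higher. Empty; may be absent (None).
- shaft0: a steel stub shaft 130 mm long: round foot of diameter 32 mm and height 36 mm, above it a stem of diameter 16 mm up to the top; about 0.26 kg. Origin: centre of the foot's underside, z along the stem. At the start it stands in cup0 (foot on the cup's floor, stem sticking up about 75 mm out of it), or is absent (None).
- shaft1: a steel stub shaft 130 mm long: round foot of diameter 32 mm and height 36 mm, above it a stem of diameter 16 mm up to the top; about 0.26 kg. Origin: centre of the foot's underside, z along the stem. At the start it stands in cup1 (foot on the cup's floor, stem sticking up about 75 mm out of it), or is absent (None).
- shaft2: a steel stub shaft 130 mm long: round foot of diameter 32 mm and height 36 mm, above it a stem of diameter 16 mm up to the top; about 0.26 kg. Origin: centre of the foot's underside, z along the stem. At the start it stands in cup2 (foot on the cup's floor, stem sticking up about 75 mm out of it), or is absent (None).
- crate: the grey plastic crate, fixed, open at the top, outside 130 mm (its x) by 200 mm (its y) by 32 mm tall, walls and floor 6 mm. Origin: centre of its underside.
- station: return station, fixed: rail bed along its y, teal guard roof (underside 200 mm up, top 212 mm, 170 mm wide in x, from -60 to 90 mm in y) on two posts (136 mm apart) at the entrance and a wall at the far end. Origin: on the table, below the carriage's seat when that is home. The carriage pulls out to the station's -y.
- carriage (a joint): travel of the carriage in m: 0 fully home under the roof, 0.16 pulled out to its stop along the station's -y; it stays where it is left (about 2 N to move).
- seat (a point): centre of the round seat on the carriage, on the surface the lowest cup stands on (24 mm above the table); a 5 mm high ring of 52 mm inner diameter surrounds it. Axes as the station's; moves with the carriage.
- handle (a point): middle of the top edge of the carriage's black upright handle plate, 74 mm above the table, 140 mm from the seat towards the station's -y; the plate is 60 mm wide (x), 14 mm thick (y), and stands 50 mm above the carriage's deck.
- dial_stand: bystander: dial indicator on a stand with a 50 x 45 x 50 mm steel foot, 190 mm tall. Origin: centre of its underside.
- flange: bystander: steel flange, 84 mm across, with a hub, 34 mm tall. Origin: centre of its underside.
- caliper: bystander: caliper lying flat, 170 mm long along its y. Origin: centre of its underside.
- oil_can: bystander: white can, 56 mm in diameter, 130 mm tall. Origin: centre of its underside.

How it is judged:
By the outcome, as a careful person would: the job done as asked, in the order asked, and still so for the second after the job is handed in, with the robot touching nothing.
Of cup3, cup4 only 1 to 2 are there at a start; the rules pass over those that are not, and their reading is None.
Of shaft0, shaft1, shaft2 only 1 to 3 are there at a start; the rules pass over those that are not, and their reading is None.
At some moment in a run one of cup3, cup4 may be knocked a few centimetres aside while the robot is not near it.
Once in a run the grip may slacken for a moment while it holds something.
It also fails if it takes over 210 s, if anything falls off the work surface, if the arm or the gripper's body presses on something with over 40 N, if the wrist force passes 120 N, or if a joint passes its speed limit or range.

ROBOT

A 7-joint arm with a two-finger parallel gripper is mounted at the origin on the work surface. World frame = base frame: x ahead of the robot, y to its left, z up, the work surface at z = 0. Lengths are in mm, angles in degrees, forces in N, time in s.
With the tool pointing down it reaches from about 425 to 1025 mm from the base axis. Payload 9.4 kg.
Tool frame: the origin (TCP) lies at the very end of the fingers, on their centre line; the grasp point (between the pads) lies 19 mm behind it; z points along the fingers, y is the direction in which the jaws open and shut (so a half turn about z gives the same grasp; the last joint's range is limited). The gripper opens to 85 mm and grips with 20 to 120 N. Pads are 22 mm wide; open, the fingers measure 114 mm over their backs; the gripper's body (76 mm by 85 mm) begins 54 mm behind the grasp point. The pads swing forward as they close: fully open they stand 13 mm farther back than shut.
Start: joints at [-67.706, 34.337, -0.143, 91.639, 0.103, 54.024, -4.572], TCP at [325.629, 647.758, 231.275] pointing down, gripper open.
Joint ranges: [-147.43, 147.43], [-19.82, 112.94], [-74.19, 73.91], [6.32, 146.72], [-59.91, 239.91], [6.04, 106.73], [-150.56, 150.56]. Speed limits (degrees/s): [127.2, 127.2, 172.46, 172.46, 180, 180, 180].

INTERFACE

Orientations are given as [roll, pitch, yaw] about the fixed x, y, z axes, in that order (R = Rz(yaw) Ry(pitch) Rx(roll)).
In Python, from workcell import bot, grab_frame, camera_model, finder gives the robot as it stands.
- The arm moves only by the shell command python3 -m inch 'ROWS' [FORCE]. ROWS is text: rows parted by semicolons, each of 7 numbers parted by spaces: the turn, a rotation vector about the tool's x, y, z in degrees, then the shift along the tool's x, y, z in cm, then the closure, from 0 (fully open) to 1 (shut). A call has 1 to 12 rows; each row is the pose to reach, as a shift and turn from the pose commanded when the call began, along the tool's axes at that moment; what a row does not reach only later rows make up. A row lasts 1/10 s, in which the tool goes at most 50 mm and 8.59 degrees, less where a joint would pass 70% of its speed; a pose out of reach is approached as far as the arm can. A call with a gripper value outside its range is refused whole. The fingers move at their own pace and stop on an object; FORCE is the grip in N (left out, the last holds). Time passes only in rows, so rows that repeat a pose let the fingers close. It gives the time, the measured TCP pose, the force and the opening at its end, in the units of the state.
- bot.get_state(): the state, without advancing time (a new reading comes with each control period).
- grab_frame(name): name is "scene" or "top"; returns the picture (400x640x3 uint8, red, green, blue); there is no depth.
- camera_model(name): a dict with "camera_matrix" (3x3 intrinsics, pixels), "view" (4x4, takes a point from world to camera coordinates). Camera axes: x right, y down, z forward; pixel columns grow to the right and rows downward; lengths in mm; the calibration is good to about 2 mm. A picture is of the moment at which its call begins. camera_model takes no time and is no camera call.
- bot.close_job(): hands the job in, once; it reports no verdict.
Trained networks look in the newest picture that a camera, given by its name, has taken for a name from the list of things; names that differ only in an ending like _2 or _b are one class to them, and where a whole thing is asked for, a point or a joint stands for the part that bears it (a point fixed in the world has none). Each returns a list of dicts, best first, with "confidence" (0 to 1); they miss things now and then, are a little off and sometimes report something else, mostly with a low value. They report only what shows in the picture. A call takes as long as a camera call.
- finder.boxes_of(name, camera): "box" ([left, top, right, bottom] in pixels, round what is visible of it).
- finder.trace(name, camera): "region" (400x640 bool, what is visible of it) and "box" ([left, top, right, bottom] in pixels, round what is visible of it).
The state is a dict: "time": time; "qpos": joint angles; "joint_velocities": joint speeds; "tau": joint torques, N m; "ee_pos": TCP position; "tool_rot": TCP orientation; "force": force on the tool from outside, world axes, zero at the start; "wrist_torque": the same for the moment, N m; "finger_gap": opening from 0.0 (shut) to 1.0 (fully open).
Only numpy, scipy, OpenCV 4.12 (cv2) and the standard library are available. Lean on these libraries where they do the work, as an engineer would, in place of code of your own. Each camera call takes 0.05 s, during which the arm holds its last target.

## Working session

There is one attempt and no reset: what is moved stays moved. The work goes in short steps, Python scripts to look and compute and a shell command to move; the robot and the scene stay as the last step left them, time stands still between calls to the robot, and variables do not carry over. Pictures are saved under pics/ and viewed, and the job is handed in when it is done.

```bash
ls -la; mkdir -p pics
python3 - <<'E'
from workcell import bot, grab_frame, camera_model, finder
import cv2
print(bot.get_state())
for n in ("scene","top"):
    f=grab_frame(n); cv2.imwrite(f"pics/{n}0.png",f[:,:,::-1]); print(camera_model(n))
E
```

```text
total 12
drwxr-xr-x  3 agent agent 4096 Dec  6 18:08 .
drwxr-xr-x 23 root  root  4096 Dec  6 18:08 ..
drwxr-xr-x  2 agent agent 4096 Dec  6 18:08 pics
{'time': 0.0, 'qpos': array([-67.70780809,  34.38526917,  -0.14525308,  91.68161771,
         0.10345172,  54.02481185,  -4.57221892]), 'joint_velocities': array([-0.04720444, -0.05659548, -0.01023277, -0.05766376, -0.11038311,
        0.04630076,  0.03261712]), 'tau': array([ 9.60066682e-04, -7.76462746e+01,  1.56538781e+00, -2.58015257e+01,
        1.23944905e-02,  8.73900193e-03, -3.83535303e-05]), 'ee_pos': array([325.41053299, 647.32480882, 230.40332049]), 'tool_rot': array([-1.79908848e+02,  8.88545726e-03,  1.53316371e+02]), 'force': array([-0.47690576, -0.57406236,  1.03802591]), 'wrist_torque': array([-0.02234809,  0.02202045, -0.01806421]), 'finger_gap': 0.9956819028616916}
{'camera_matrix': array([[419.22236007,   0.        , 320.16596245],
       [  0.        , 419.22236007, 204.61224124],
       [  0.        ,   0.        ,   1.        ]]), 'view': array([[-6.06892881e-01,  7.94712097e-01,  1.06636683e-02,
         3.17004795e+02],
       [ 6.63397185e-01,  5.13910304e-01, -5.43875330e-01,
        -3.35337843e+02],
       [-4.37704473e-01, -3.22999818e-01, -8.39098273e-01,
         1.26926787e+03],
       [ 0.00000000e+00,  0.00000000e+00,  0.00000000e+00,
         1.00000000e+00]])}
{'camera_matrix': array([[423.39840402,   0.        , 317.30886239],
       [  0.        , 423.39840402, 196.30784886],
       [  0.        ,   0.        ,   1.        ]]), 'view': array([[ 1.32596332e-02, -9.99874597e-01,  8.65861765e-03,
         6.39878317e+00],
       [-9.99372461e-01, -1.35364322e-02, -3.27329982e-02,
         5.41603655e+02],
       [ 3.28461002e-02, -8.21915648e-03, -9.99426625e-01,
         1.15296352e+03],
       [ 0.00000000e+00,  0.00000000e+00,  0.00000000e+00,
         1.00000000e+00]])}
```

View pics/scene0.png

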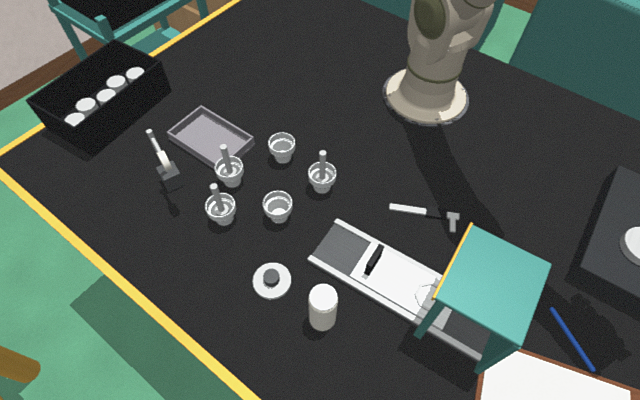

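View pics/top0.png

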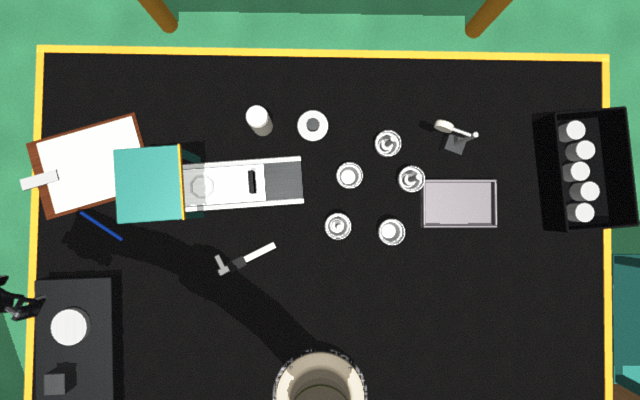

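The pictures show five cups, three of them with shafts. In the top view the cups are at about (388,143), (411,178), (349,176), (338,226) and (391,232), the crate is at (460,203), and the handle is at (252,181). Next I measure them.

```bash
cat > h.py <<'E'
from workcell import bot, grab_frame, camera_model, finder
import numpy as np, cv2
CM={n:camera_model(n) for n in("scene","top")}
def proj(n,P):
    P=np.atleast_2d(P).astype(float);m=CM[n];V=m['view'];c=P@V[:3,:3].T+V[:3,3]
    p=c@np.array(m['camera_matrix']).T;return p[:,:2]/p[:,2:]
def unproj(n,uv,z):
    m=CM[n];V=m['view'];R=V[:3,:3];o=-R.T@V[:3,3]
    d=R.T@np.linalg.solve(m['camera_matrix'],np.array([uv[0],uv[1],1.]))
    return o+d*(z-o[2])/d[2]
def rings(x,y,rz,n=40):
    a=np.linspace(0,2*np.pi,n,endpoint=False)
    return np.vstack([np.c_[x+r*np.cos(a),y+r*np.sin(a),np.full(n,z)] for r,z in rz])
CUP=[(20.5,0),(28.5,39),(34,41),(34,62)]
def hull(n,pts):
    return cv2.convexHull(proj(n,pts).astype(np.float32))
E
python3 - <<'E'
from h import *
for n in("scene","top"):
    grab_frame(n)
    for k in ["cup0","cup3","shaft0","crate","station","carriage","seat","handle","dial_stand","flange","caliper","oil_can"]:
        print(n,k,[( [round(float(v),1) for v in b['box']],round(b['confidence'],2)) for b in finder.boxes_of(k,n)])
E
```

```text
scene cup0 [([216.4, 154.0, 241.9, 187.7], 0.87), ([261.6, 192.0, 293.5, 221.0], 0.82), ([268.9, 132.7, 298.5, 164.5], 0.79), ([207.0, 192.4, 236.4, 224.4], 0.73), ([309.4, 163.9, 334.3, 192.9], 0.68)]
scene cup3 [([216.4, 154.0, 241.9, 187.7], 0.87), ([261.6, 192.0, 293.5, 221.0], 0.82), ([268.9, 132.7, 298.5, 164.5], 0.79), ([207.0, 192.4, 236.4, 224.4], 0.73), ([309.4, 163.9, 334.3, 192.9], 0.68)]
scene shaft0 [([317.2, 152.5, 329.1, 181.9], 0.81), ([223.9, 146.8, 237.3, 174.4], 0.76)]
scene crate [([168.3, 105.1, 252.8, 168.6], 0.8), ([220.9, 145.0, 234.8, 177.0], 0.74), ([215.4, 156.2, 240.4, 188.4], 0.64)]
scene station [([307.2, 213.5, 551.2, 374.3], 0.81)]
scene carriage [([354.9, 244.9, 452.8, 330.6], 0.57), ([390.1, 201.2, 458.9, 228.9], 0.27)]
scene seat [([349.6, 245.8, 450.2, 330.2], 0.91), ([146.4, 129.4, 186.1, 190.7], 0.23)]
scene handle []
scene dial_stand [([146.8, 129.4, 183.9, 189.3], 0.76)]
scene flange [([251.4, 263.9, 294.5, 300.1], 0.95)]
scene caliper [([391.5, 202.1, 459.0, 231.7], 0.64), ([209.1, 182.7, 227.3, 218.6], 0.62)]
scene oil_can [([313.0, 282.3, 3
[... 566 characters left out ...]
, 208.9], 0.51), ([403.0, 174.7, 420.5, 183.2], 0.45)]
top crate [([420.5, 182.9, 500.3, 229.2], 0.92)]
top station [([112.6, 146.1, 302.5, 228.6], 0.94), ([183.2, 167.1, 268.2, 206.2], 0.59)]
top carriage [([183.7, 163.7, 263.0, 210.1], 0.84), ([435.2, 120.9, 479.1, 158.5], 0.25)]
top seat [([184.8, 167.0, 267.4, 204.0], 0.67), ([249.7, 108.8, 274.4, 135.3], 0.24)]
top handle [([184.2, 165.6, 267.4, 209.4], 0.83)]
top dial_stand [([433.9, 117.5, 479.8, 157.8], 0.74), ([403.8, 175.5, 422.7, 184.7], 0.28)]
top flange [([298.0, 107.7, 326.3, 142.4], 0.73)]
top caliper [([215.8, 241.3, 274.8, 274.0], 0.73), ([421.2, 182.5, 497.8, 231.0], 0.32)]
top oil_can [([245.4, 106.4, 274.4, 136.5], 0.97)]
```

```bash
cat >> h.py <<'E'
from scipy.ndimage import map_coordinates
from scipy.optimize import minimize
def gray(n,f=None):
    f=grab_frame(n) if f is None else f
    return cv2.GaussianBlur(cv2.cvtColor(f,cv2.COLOR_RGB2GRAY).astype(np.float32),(0,0),0.7)
def edge_score(n,g,c):  # c: closed contour points (ordered)
    c=c.reshape(-1,2).astype(float); ctr=c.mean(0)
    # resample
    cc=np.vstack([c,c[:1]]);d=np.r_[0,np.cumsum(np.linalg.norm(np.diff(cc,axis=0),axis=1))]
    s=np.linspace(0,d[-1],120,endpoint=False);p=np.c_[np.interp(s,d,cc[:,0]),np.interp(s,d,cc[:,1])]
    t=np.roll(p,-1,0)-np.roll(p,1,0);nn=np.c_[t[:,1],-t[:,0]];nn/=np.linalg.norm(nn,axis=1)[:,None]+1e-9
    nn*=np.sign(((p-ctr)*nn).sum(1))[:,None]
    sm=lambda q:map_coordinates(g,[q[:,1],q[:,0]],order=1,mode='nearest')
    df=sm(p-1.2*nn)-sm(p+1.2*nn)
    return np.clip(df,-20,60).mean()
def fit_cup(gs,x0,y0,z0=0,rz=CUP,span=14):
    rz=[(r,z+z0) for r,z in rz]
    out={}
    def sc(x,y,cams):return sum(edge_score(n,gs[n],hull(n,rings(x,y,rz))) for n in cams)
    for cams in (("top",),("scene",),("top","scene")):
        cams=[c for c in cams if c in gs]
        if not cams: continue
        X=np.arange(-span,span+.1,2);b=max(((sc(x0+a,y0+c,cams),x0+a,y0+c) for a in X for c in X))
        X=np.arange(-2,2.1,.5);b=max(((sc(b[1]+a,b[2]+c,cams),b[1]+a,b[2]+c) for a in X for c in X))
        out[tuple(cams)]=[round(float(v),1) for v in b]
    return out
E
python3 - <<'E'
from h import *
gs={n:gray(n) for n in("top","scene")}
for uv in [(388,143),(411,178),(349,176),(338,226),(391,232)]:
    p=unproj("top",uv,50); print(uv,p.round(0)); print(fit_cup(gs,p[0],p[1]))
E
python3 - <<'E'
import cv2
a=cv2.imread('pics/top0.png')
cv2.imwrite('pics/top0_l.png',cv2.resize(a[130:240,110:310],None,fx=4,fy=4,interpolation=cv2.INTER_CUBIC))
cv2.imwrite('pics/top0_r.png',cv2.resize(a[100:260,320:510],None,fx=4,fy=3.7,interpolation=cv2.INTER_CUBIC))
a=cv2.imread('pics/scene0.png')
cv2.imwrite('pics/sc_l.png',cv2.resize(a[210:380,300:560],None,fx=3,fy=3,interpolation=cv2.INTER_CUBIC))
E
```

```text
(388, 143) [ 685. -172.   50.]
{('top',): [60.0, 687.6, -172.3], ('scene',): [56.5, 686.1, -170.3], ('top', 'scene'): [116.5, 686.1, -170.3]}
(411, 178) [ 592. -234.   50.]
{('top',): [56.7, 591.1, -235.7], ('scene',): [49.1, 591.6, -234.2], ('top', 'scene'): [105.0, 591.6, -234.7]}
(349, 176) [595. -69.  50.]
{('top',): [60.0, 600.6, -70.3], ('scene',): [59.9, 600.1, -68.8], ('top', 'scene'): [119.9, 600.1, -68.8]}
(338, 226) [462. -42.  50.]
{('top',): [60.0, 465.4, -39.7], ('scene',): [56.9, 464.9, -39.7], ('top', 'scene'): [116.9, 464.9, -39.7]}
(391, 232) [ 448. -182.   50.]
{('top',): [60.0, 451.9, -182.5], ('scene',): [59.4, 451.9, -181.5], ('top', 'scene'): [119.3, 451.4, -181.5]}
```

View pics/top0_l.png

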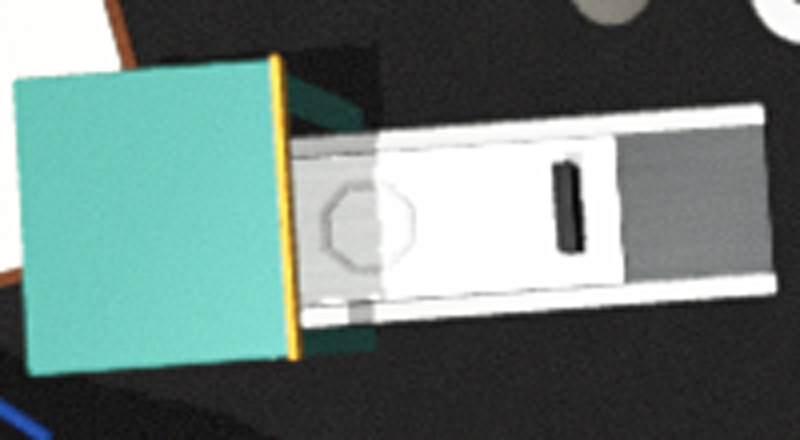

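View pics/top0_r.png

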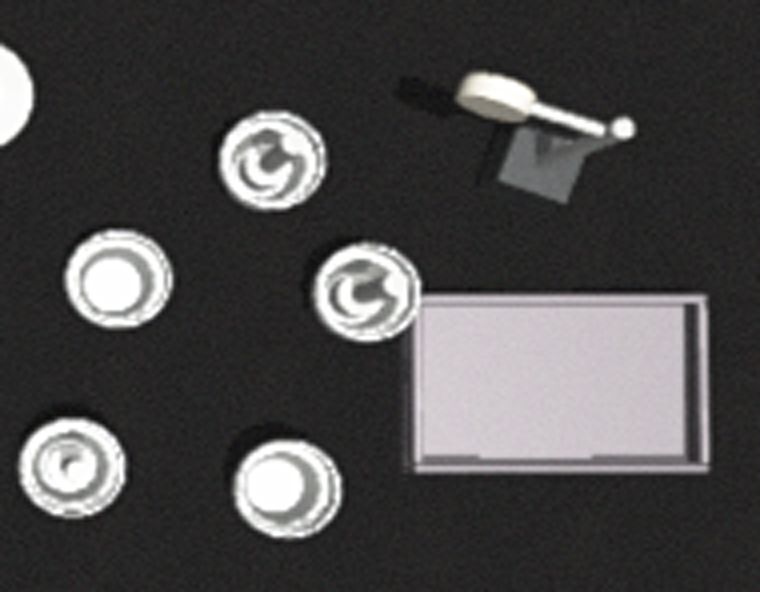

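View pics/sc_l.png

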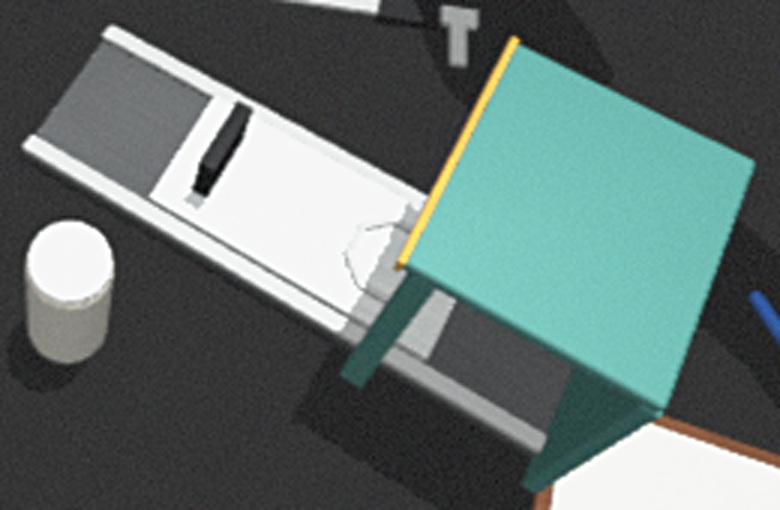

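Run:
```python
from h import *
tl,tr,br,bl=[unproj("top",(110+u/4,130+v/4),212)[:2] for u,v in [(14,80),(277,56),(297,358),(30,375)]]
print("roof top",tl,tr,br,bl,np.linalg.norm(tr-tl),np.linalg.norm(br-tr))
S=[unproj("scene",(300+u/3,210+v/3),212)[:2] for u,v in [(660,412),(400,267),(514,38),(754,162)]]
print("roof scene",np.array(S).round(1))
# bed edges
for a in [(764,105),(776,292),(300,138),(303,325)]:
    print("bed z?",unproj("top",(110+a[0]/4,130+a[1]/4),20).round(1))
# handle top face corners
print("handle top",[unproj("top",(110+u/4,130+v/4),74)[:2].round(1) for u,v in [(553,162),(577,160),(585,252),(560,254)]])
print("handle sc",[unproj("scene",(300+u/3,210+v/3),74)[:2].round(1) for u,v in [(238,102),(250,105),(205,182),(193,186)]])
print("seat",unproj("top",(110+368/4,130+226/4),27).round(1))
# crate
print("crate",[unproj("top",(320+u/4,100+v/3.7),32)[:2].round(1) for u,v in [(417,295),(708,295),(709,471),(415,471)]])
```

```text
roof top [633.36770687 477.82096378] [649.17083197 329.81498691] [478.43911811 314.49318788] [466.93353649 464.03580078] 148.84726383280332 171.41783933508708
roof scene [[642.3 481.5]
 [655.7 335.4]
 [482.4 319.3]
 [473.1 468.2]]
bed z? [649.7  59.6  20. ]
bed z? [522.4  49.6  20. ]
bed z? [622.7 374.4  20. ]
bed z? [495.8 369.3  20. ]
handle top [array([603.8, 194. ]), array([605.3, 178.5]), array([545.8, 172.3]), array([544.2, 188.4])]
handle sc [array([552.7, 183.1]), array([549.4, 191.3]), array([619.1, 199. ]), array([626.7, 194.1])]
seat [563.1 325.1  27. ]
crate [array([ 589.4, -274.1]), array([ 592.1, -471.2]), array([ 463.8, -471.8]), array([ 461.2, -273.4])]
```

```bash
cat > to.py <<'E'
import sys
from workcell import bot
import numpy as np
from scipy.spatial.transform import Rotation as Ro
def to(x,y,z,yaw):
    s=bot.get_state();R=Ro.from_euler('xyz',s['tool_rot'],degrees=True)
    T=Ro.from_euler('xyz',[180,0,yaw],degrees=True)
    rv=(R.inv()*T).as_rotvec(degrees=True);d=R.inv().apply(np.array([x,y,z])-s['ee_pos'])/10
    return "turn %.1f %.1f %.1f  shift %.2f %.2f %.2f"%(*rv,*d)
if __name__=="__main__":
    s=bot.get_state();print("t",round(s['time'],1),"p",s['ee_pos'].round(1),"rot",s['tool_rot'].round(1),"F",s['force'].round(1),"gap",round(s['finger_gap'],3))
    a=[float(v) for v in sys.argv[1:]]
    for i in range(0,len(a),4): print(a[i:i+4],to(*a[i:i+4]))
E
python3 to.py 430 250 300 184.9 574.8 183.4 200 184.9 574.8 183.4 130 184.9
```

```text
t 1.5 p [325.6 647.8 231.3] rot [-180.     0.   153.3] F [-0.6  0.9  1. ] gap 1.0
[430.0, 250.0, 300.0, 184.9] turn -0.0 0.0 -31.6  shift -27.19 -30.85 -6.87
[574.8, 183.4, 200.0, 184.9] turn -0.0 0.0 -31.6  shift -43.12 -30.30 3.13
[574.8, 183.4, 130.0, 184.9] turn -0.0 0.0 -31.6  shift -43.12 -30.30 10.13
```

```bash
python3 -m inch '0 0 0 0 0 -7 0;0 0 0 0 0 -7 0;0 0 -16 -27 -31 -7 0;0 0 -16 -27 -31 -7 0;0 0 -31.6 -27 -31 -7 0;0 0 -31.6 -27 -31 -7 0;0 0 -31.6 -27 -31 -7 0;0 0 -31.6 -27 -31 -7 0;0 0 -31.6 -27 -31 -7 0;0 0 -31.6 -27 -31 -7 0;0 0 -31.6 -27 -31 -7 0;0 0 -31.6 -27 -31 -7 0'; python3 to.py 574.8 183.4 200 184.9 574.8 183.4 150 184.9  574.8 183.4 50 184.9
```

```text
time: 2.7
ee_pos: [428.3, 247.6, 301.7]
tool_rot: [-180.0, 0.0, -175.3]
force: [0.5, 1.0, -0.5]
finger_gap: 1.002
t 2.7 p [428.3 247.6 301.7] rot [-180.     0.  -175.3] F [ 0.5  1.  -0.5] gap 1.002
[574.8, 183.4, 200.0, 184.9] turn -0.0 0.0 -0.2  shift -14.07 -7.59 10.18
[574.8, 183.4, 150.0, 184.9] turn -0.0 0.0 -0.2  shift -14.07 -7.59 15.18
[574.8, 183.4, 50.0, 184.9] turn -0.0 0.0 -0.2  shift -14.06 -7.59 25.18
```

```bash
python3 -m inch '0 0 0 -14 -7.6 10 0;0 0 0 -14 -7.6 10 0;0 0 0 -14 -7.6 10 0;0 0 0 -14 -7.6 10 0;0 0 0 -14 -7.6 17 0;0 0 0 -14 -7.6 17 0;0 0 0 -14 -7.6 26.2 0;0 0 0 -14 -7.6 26.2 0;0 0 0 -14 -7.6 26.2 0;0 0 0 -14 -7.6 26.2 0' 60; python3 -m inch '0 0 0 0 0 0 0.9;0 0 0 0 0 0 1;0 0 0 0 0 0 1;0 0 0 0 0 0 1;0 0 0 0 0 0 1;0 0 0 0 0 0 1;0 0 0 0 0 0 1' 60
python3 - <<'E'
from h import *
cv2.imwrite("pics/sc1.png",grab_frame("scene")[:,:,::-1])
E
```

```text
time: 3.7
ee_pos: [573.3, 187.5, 39.1]
tool_rot: [180.0, -0.1, -175.0]
force: [0.3, -0.6, 0.2]
finger_gap: 1.0
time: 4.4
ee_pos: [574.1, 186.1, 40.3]
tool_rot: [180.0, 0.1, -175.1]
force: [-0.8, 0.5, 7.7]
finger_gap: 0.152
```

View pics/sc1.png

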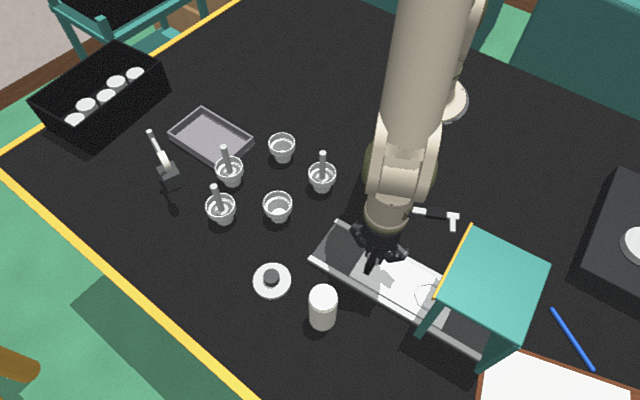

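The gripper is closed on the handle near pixel (372,265) in the scene view, at a gap of about 13 mm. Now I pull.

```bash
python3 -m inch '0 0 0 0 -2 0 1;0 0 0 0 -4 0 1;0 0 0 0 -6 0 1;0 0 0 0 -8 0 1;0 0 0 0 -9.3 0 1;0 0 0 0 -9.3 0 1;0 0 0 0 -9.3 0 1'; python3 -m inch '0 0 0 0 -0.4 0 1;0 0 0 0 -0.7 0 1;0 0 0 0 -1 0 1;0 0 0 0 -1 0 1'
```

```text
time: 5.15
ee_pos: [582.2, 91.8, 40.2]
tool_rot: [-180.0, 0.1, -175.2]
force: [-1.3, -2.8, 8.6]
finger_gap: 0.158
time: 5.55
ee_pos: [582.7, 86.5, 40.2]
tool_rot: [179.8, 0.1, -174.9]
force: [-3.4, 9.7, 7.3]
finger_gap: 0.157
```

```bash
python3 to.py
```

```text
t 5.5 p [582.7  86.5  40.2] rot [ 1.798e+02  1.000e-01 -1.749e+02] F [-3.4  9.7  7.3] gap 0.157
```

```bash
python3 -m inch '0 0 0 0 -0.4 0 1;0 0 0 0 -0.4 0 1;0 0 0 0 -0.4 0 1'; python3 -m inch '0 0 0 0 0.7 0 1;0 0 0 0 0.7 0 1;0 0 0 0 0.7 0 0.5;0 0 0 0 0.7 0 0;0 0 0 0 0.7 0 0;0 0 0 0 0.7 0 0;0 0 0 0 0.7 0 0;0 0 0 0 0.7 -5 0;0 0 0 0 0.7 -10 0;0 0 0 0 0.7 -15 0;0 0 0 0 0.7 -18 0'; python3 to.py
```

```text
time: 5.85
ee_pos: [582.7, 86.5, 40.2]
tool_rot: [179.6, 0.1, -174.8]
force: [-3.9, 21.9, 7.0]
finger_gap: 0.157
time: 6.95
ee_pos: [583.1, 86.2, 223.1]
tool_rot: [180.0, 0.2, -175.1]
force: [1.5, -0.3, 0.0]
finger_gap: 1.0
t 7.0 p [583.1  86.2 223.1] rot [ 180.     0.2 -175.1] F [ 1.5 -0.3  0. ] gap 1.0
```

Run:
```python
from h import *
fs={n:grab_frame(n) for n in("top","scene")}
for n in fs: cv2.imwrite(f"pics/{n}2.png",fs[n][:,:,::-1])
a=fs["top"][100:260,230:510,::-1];cv2.imwrite("pics/t2c.png",cv2.resize(a,None,fx=2.85,fy=3,interpolation=cv2.INTER_CUBIC))
out=fs["scene"][:,:,::-1].copy();c=[(686.5,-171),(591.5,-235),(465,-40)]
for x,y in c:
    for n in("top","scene"):
        print(n,(x,y),proj(n,[x,y,136]).round(1),proj(n,[x,y,62]).round(1))
a=fs["scene"][120:240,190:350,::-1];cv2.imwrite("pics/s2c.png",cv2.resize(a,None,fx=5,fy=5,interpolation=cv2.INTER_CUBIC))
```

```text
top (686.5, -171) [[393.6 136.7]] [[388.3 141.6]]
scene (686.5, -171) [[212.3 185.4]] [[218.9 204. ]]
top (591.5, -235) [[419.4 175.6]] [[412.4 177.9]]
scene (591.5, -235) [[222.2 145.2]] [[227.7 165.1]]
top (465, -40) [[339.3 226.2]] [[337.6 225.2]]
scene (465, -40) [[322.1 151.9]] [[321.7 171.5]]
```

View pics/t2c.png

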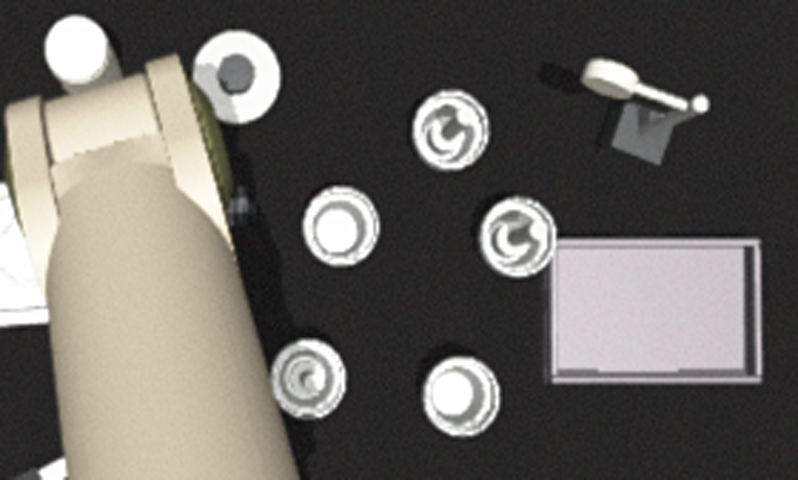

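View pics/s2c.png

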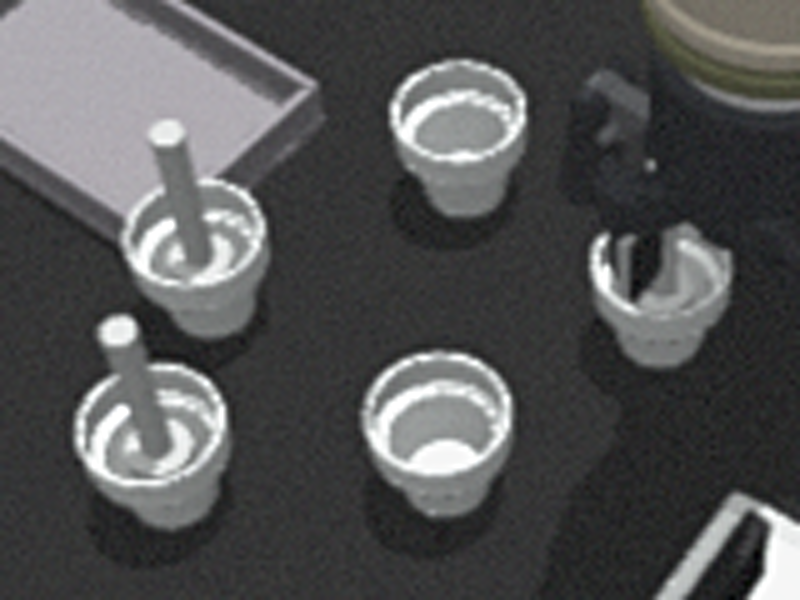

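Both visible stem tops, at scene (214,186) and (224,146), match the upright prediction to within about 2 px. I take shaft B at (591,-235) first.

```bash
python3 to.py 591.5 -235 190 90
```

```text
t 7.0 p [584.3  86.4 224. ] rot [ 179.9    0.4 -175.1] F [-0.4 -0.3 -0.2] gap 0.998
[591.5, -235.0, 190.0, 90.0] turn 0.4 0.3 94.9  shift 2.05 -32.09 3.35
```

```bash
python3 -m inch '0 0 94.9 2.1 -32.1 3 0;0 0 94.9 2.1 -32.1 3 0;0 0 94.9 2.1 -32.1 3 0;0 0 94.9 2.1 -32.1 3 0;0 0 94.9 2.1 -32.1 3 0;0 0 94.9 2.1 -32.1 3 0;0 0 94.9 2.1 -32.1 3 0;0 0 94.9 2.1 -32.1 3 0;0 0 94.9 2.1 -32.1 3 0;0 0 94.9 2.1 -32.1 3 0;0 0 94.9 2.1 -32.1 3 0;0 0 94.9 2.1 -32.1 3 0'; python3 to.py 591.5 -235 90 90
```

```text
time: 8.25
ee_pos: [588.3, -235.1, 188.2]
tool_rot: [-179.9, 0.0, 89.9]
force: [1.1, -0.0, -0.3]
finger_gap: 1.0
t 8.2 p [ 588.3 -235.1  188.2] rot [-179.9    0.    89.9] F [ 1.1 -0.  -0.3] gap 1.0
[591.5, -235.0, 90.0, 90.0] turn -0.1 0.0 -0.1  shift 0.02 0.33 9.82
```

```bash
python3 -m inch '0 0 0 0 0.3 5 0;0 0 0 0 0.3 9.8 0;0 0 0 0 0.3 9.8 0;0 0 0 0 0.3 9.8 0;0 0 0 0 0.3 9.8 0.9;0 0 0 0 0.3 9.8 1;0 0 0 0 0.3 9.8 1;0 0 0 0 0.3 9.8 1;0 0 0 0 0.3 9.8 1;0 0 0 0 0.3 9.8 1;0 0 0 0 0.3 9.8 1' 80; python3 to.py 591.5 -235 185 90
```

```text
time: 9.35
ee_pos: [592.1, -235.6, 92.2]
tool_rot: [179.9, 0.0, 90.0]
force: [-0.7, 0.6, 7.2]
finger_gap: 0.163
t 9.3 p [ 592.1 -235.6   92.2] rot [179.9   0.   90. ] F [-0.7  0.6  7.2] gap 0.163
[591.5, -235.0, 185.0, 90.0] turn 0.1 0.0 0.0  shift 0.06 -0.05 -9.28
```

```bash
python3 -m inch '0 0 0 0 0 -3 1;0 0 0 0 0 -6 1;0 0 0 0 0 -9.3 1;0 0 0 0 0 -9.3 1;0 0 0 0 0 -9.3 1'; python3 to.py 526.5 -430 185 90
```

```text
time: 9.85
ee_pos: [591.7, -235.1, 184.5]
tool_rot: [180.0, -0.0, 90.0]
force: [0.2, 1.5, -3.7]
finger_gap: 0.167
t 9.8 p [ 591.7 -235.1  184.5] rot [180.  -0.  90.] F [ 0.2  1.5 -3.7] gap 0.167
[526.5, -430.0, 185.0, 90.0] turn 0.0 -0.0 0.0  shift -19.48 -6.54 -0.06
```

```bash
python3 -m inch '0 0 0 -4 -1.3 0 1;0 0 0 -8 -2.6 0 1;0 0 0 -12 -4 0 1;0 0 0 -16 -5.3 0 1;0 0 0 -19.5 -6.5 0 1;0 0 0 -19.5 -6.5 0 1;0 0 0 -19.5 -6.5 0 1'; python3 to.py 526.5 -430 92 90
python3 - <<'E'
from h import *
fs={n:grab_frame(n) for n in("top","scene")}
cv2.imwrite("pics/s3.png",cv2.resize(fs["scene"][80:240,120:340,::-1],None,fx=3.6,fy=3.6))
E
```

```text
time: 10.55
ee_pos: [525.3, -430.8, 182.3]
tool_rot: [-179.9, -0.1, 89.9]
force: [0.2, 0.6, -2.1]
finger_gap: 0.165
t 10.6 p [ 525.3 -430.8  182.3] rot [-1.799e+02 -1.000e-01  8.990e+01] F [ 0.2  0.6 -2.1] gap 0.165
[526.5, -430.0, 92.0, 90.0] turn -0.1 -0.1 -0.1  shift 0.06 0.14 9.03
```

View pics/s3.png

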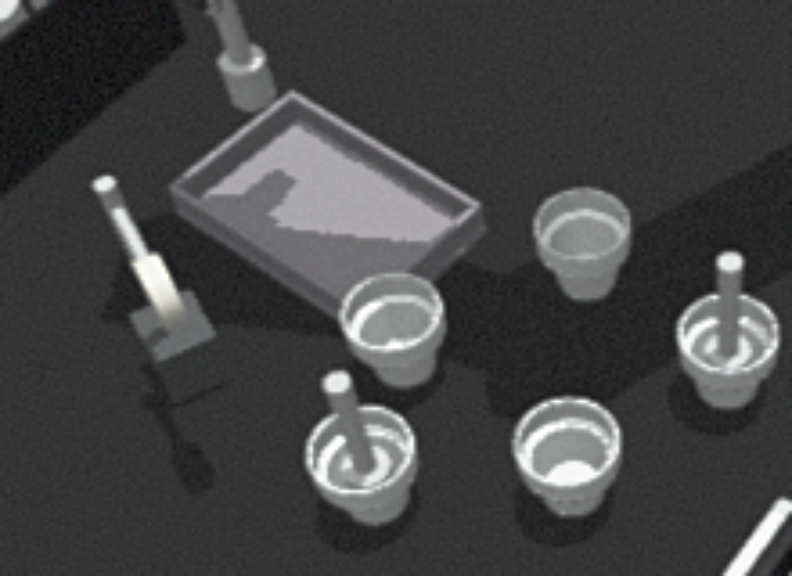

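The shaft hangs vertically over the far end of the crate, with its foot at crop (247,80). I lower it.

```bash
python3 -m inch '0 0 0 0 0 3 1;0 0 0 0 0 6 1;0 0 0 0 0 8 1;0 0 0 0 0 8.7 1;0 0 0 0 0 9.1 1;0 0 0 0 0 9.1 1'; python3 to.py 526.5 -430 92 90
```

```text
time: 11.25
ee_pos: [527.4, -430.1, 93.6]
tool_rot: [180.0, 0.0, 90.1]
force: [-1.0, 0.5, -2.8]
finger_gap: 0.165
t 11.2 p [ 527.4 -430.1   93.6] rot [180.    0.   90.1] F [-1.   0.5 -2.8] gap 0.165
[526.5, -430.0, 92.0, 90.0] turn 0.0 0.0 0.1  shift 0.01 -0.09 0.16
```

```bash
python3 -m inch '0 0 0 0 0 0.15 1;0 0 0 0 0 0.25 1;0 0 0 0 0 0.25 1'; python3 to.py
```

```text
time: 11.55
ee_pos: [527.4, -430.9, 92.3]
tool_rot: [179.9, 0.1, 90.0]
force: [-1.0, 0.1, 4.5]
finger_gap: 0.166
t 11.6 p [ 527.4 -430.9   92.3] rot [1.799e+02 1.000e-01 9.000e+01] F [-1.   0.1  4.5] gap 0.166
```

```bash
python3 -m inch '0 0 0 0 0 0 0.5;0 0 0 0 0 0 0;0 0 0 0 0 0 0;0 0 0 0 0 0 0;0 0 0 0 0 -3 0;0 0 0 0 0 -8 0;0 0 0 0 0 -10 0;0 0 0 0 0 -10 0'; python3 to.py 688 -170.5 190 90
```

```text
time: 12.35
ee_pos: [528.0, -431.9, 194.5]
tool_rot: [179.7, 0.2, 90.0]
force: [-0.3, -0.6, -0.1]
finger_gap: 0.997
t 12.3 p [ 528.  -431.9  194.5] rot [179.7   0.2  90. ] F [-0.3 -0.6 -0.1] gap 0.997
[688.0, -170.5, 190.0, 90.0] turn 0.3 0.2 0.0  shift 26.14 15.99 0.44
```

```bash
python3 -m inch '0 0 0 8 2 0 0;0 0 0 14 4 0 0;0 0 0 20 7 0 0;0 0 0 26.1 10 0 0;0 0 0 26.1 16 0.4 0;0 0 0 26.1 16 0.4 0;0 0 0 26.1 16 0.4 0;0 0 0 26.1 16 0.4 0;0 0 0 26.1 16 0.4 0'; python3 to.py 687.5 -170.5 90 90
python3 - <<'E'
from h import *
fs={n:grab_frame(n) for n in("top","scene")}
cv2.imwrite("pics/s4.png",cv2.resize(fs["scene"][80:240,120:340,::-1],None,fx=3.6,fy=3.6))
E
```

```text
time: 13.25
ee_pos: [685.8, -169.9, 185.7]
tool_rot: [-179.9, 0.0, 90.0]
force: [-0.9, -0.9, 0.4]
finger_gap: 1.0
t 13.2 p [ 685.8 -169.9  185.7] rot [-179.9    0.    90. ] F [-0.9 -0.9  0.4] gap 1.0
[687.5, -170.5, 90.0, 90.0] turn -0.1 0.0 0.0  shift -0.05 0.19 9.57
```

View pics/s4.png

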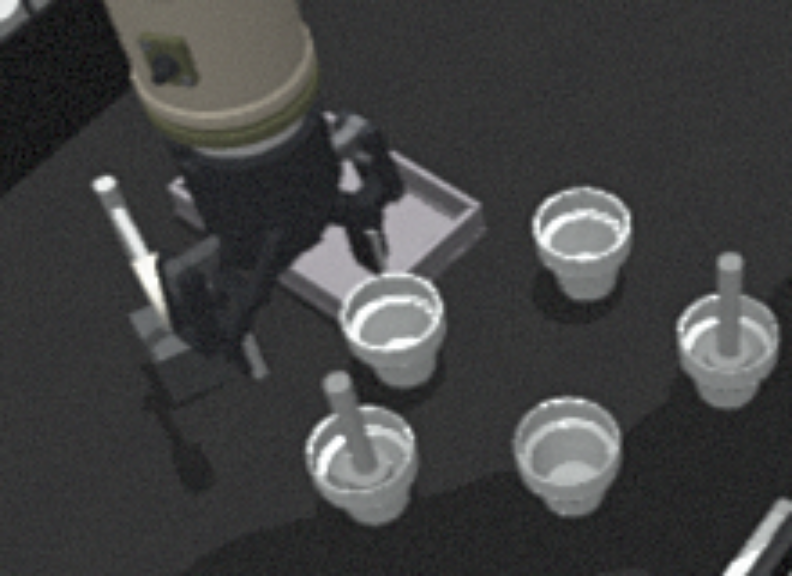

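The gripper is above cup A, with the image shift being parallax. I lower and grip.

```bash
python3 -m inch '0 0 0 0 0.2 5 0;0 0 0 0 0.2 9.6 0;0 0 0 0 0.2 9.6 0;0 0 0 0 0.2 9.6 0;0 0 0 0 0.2 9.6 0.9;0 0 0 0 0.2 9.6 1;0 0 0 0 0.2 9.6 1;0 0 0 0 0.2 9.6 1;0 0 0 0 0.2 9.6 1;0 0 0 0 0.2 9.6 1;0 0 0 0 0.2 9.6 1' 80; python3 -m inch '0 0 0 0 0 -3 1;0 0 0 0 0 -6 1;0 0 0 0 0 -9.3 1;0 0 0 0 0 -9.3 1;0 0 0 0 0 -9.3 1'; python3 to.py 540 -200 185 90 526.5 -372 185 90
```

```text
time: 14.45
ee_pos: [688.8, -169.4, 91.5]
tool_rot: [180.0, -0.0, 90.0]
force: [-2.4, 1.9, 6.2]
finger_gap: 0.167
time: 14.95
ee_pos: [688.7, -169.2, 184.0]
tool_rot: [180.0, -0.0, 90.0]
force: [-0.7, -0.6, -2.4]
finger_gap: 0.171
t 14.9 p [ 688.7 -169.2  184. ] rot [180.  -0.  90.] F [-0.7 -0.6 -2.4] gap 0.171
[540.0, -200.0, 185.0, 90.0] turn 0.0 -0.0 0.0  shift -3.07 -14.88 -0.11
[526.5, -372.0, 185.0, 90.0] turn 0.0 -0.0 0.0  shift -20.27 -16.23 -0.12
```

```bash
python3 -m inch '0 0 0 -2 -4 0 1;0 0 0 -4 -8 0 1;0 0 0 -7 -11.5 0 1;0 0 0 -11 -14 0 1;0 0 0 -15 -16.2 0 1;0 0 0 -19 -16.2 0 1;0 0 0 -20.3 -16.2 0 1;0 0 0 -20.3 -16.2 0 1;0 0 0 -20.3 -16.2 0 1'; python3 to.py 526.5 -372 92 90
python3 - <<'E'
from h import *
fs={n:grab_frame(n) for n in("top","scene")}
cv2.imwrite("pics/s5.png",cv2.resize(fs["scene"][60:240,120:340,::-1],None,fx=3.2,fy=3.2))
E
```

```text
time: 15.85
ee_pos: [526.6, -371.0, 182.3]
tool_rot: [-179.9, -0.1, 90.0]
force: [-0.6, 0.7, -2.5]
finger_gap: 0.161
t 15.8 p [ 526.6 -371.   182.3] rot [-1.799e+02 -1.000e-01  9.000e+01] F [-0.6  0.7 -2.5] gap 0.161
[526.5, -372.0, 92.0, 90.0] turn -0.1 -0.1 0.0  shift -0.12 0.01 9.03
```

View pics/s5.png

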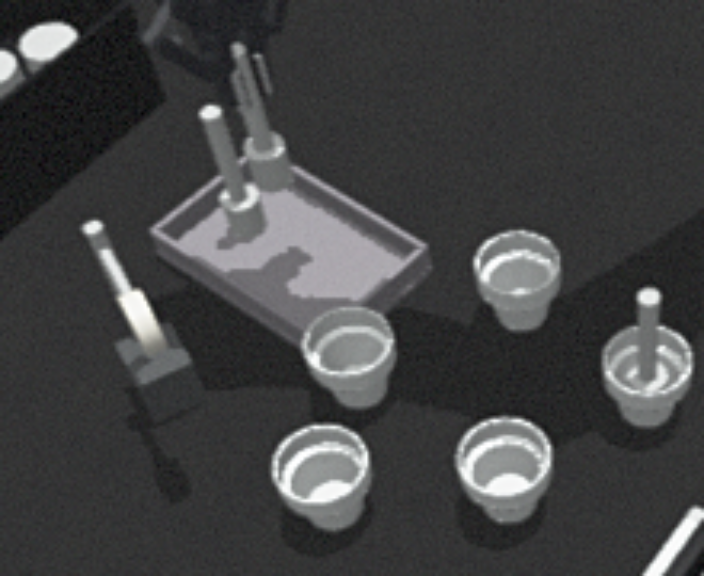

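The first shaft stands upright in the crate at crop (240,210). The second hangs beside it at (268,165). I lower it and let go.

```bash
python3 -m inch '0 0 0 -0.1 0 3 1;0 0 0 -0.1 0 6 1;0 0 0 -0.1 0 8 1;0 0 0 -0.1 0 8.9 1;0 0 0 -0.1 0 9.2 1;0 0 0 -0.1 0 9.3 1;0 0 0 -0.1 0 9.3 1'; python3 to.py 526.5 -372 92 90
```

```text
time: 16.65
ee_pos: [527.4, -373.2, 91.6]
tool_rot: [179.9, 0.0, 90.0]
force: [-0.0, 0.1, -2.5]
finger_gap: 0.166
t 16.6 p [ 527.4 -373.2   91.6] rot [179.9   0.   90. ] F [-0.   0.1 -2.5] gap 0.166
[526.5, -372.0, 92.0, 90.0] turn 0.1 0.0 0.0  shift 0.12 -0.09 -0.04
```

```bash
python3 -m inch '0 0 0 0 0 0.15 1;0 0 0 0 0 0.25 1;0 0 0 0 0 0.25 1'; python3 to.py
```

```text
time: 16.95
ee_pos: [527.6, -374.1, 91.3]
tool_rot: [179.8, 0.1, 90.0]
force: [-4.4, 3.3, 21.5]
finger_gap: 0.168
t 16.9 p [ 527.6 -374.1   91.3] rot [1.798e+02 1.000e-01 9.000e+01] F [-4.4  3.3 21.5] gap 0.168
```

```bash
python3 -m inch '0 0 0 0 0 -0.1 0.5;0 0 0 0 0 -0.1 0;0 0 0 0 0 -0.1 0;0 0 0 0 0 -0.1 0;0 0 0 0 0 -3 0;0 0 0 0 0 -8 0;0 0 0 0 0 -10 0;0 0 0 0 0 -10 0'; python3 to.py 465 -40 190 90
```

```text
time: 17.75
ee_pos: [528.1, -374.7, 191.5]
tool_rot: [179.7, 0.2, 90.0]
force: [0.7, 0.6, 0.0]
finger_gap: 1.003
t 17.8 p [ 528.1 -374.7  191.5] rot [179.7   0.2  90. ] F [0.7 0.6 0. ] gap 1.003
[465.0, -40.0, 190.0, 90.0] turn 0.3 0.2 0.0  shift 33.47 -6.31 0.03
```

```bash
python3 -m inch '0.3 0.2 0 33.5 -6.3 0 0;0.3 0.2 0 33.5 -6.3 0 0;0.3 0.2 0 33.5 -6.3 0 0;0.3 0.2 0 33.5 -6.3 0 0;0.3 0.2 0 33.5 -6.3 0 0;0.3 0.2 0 33.5 -6.3 0 0;0.3 0.2 0 33.5 -6.3 0 0;0.3 0.2 0 33.5 -6.3 0 0;0.3 0.2 0 33.5 -6.3 0 0'; python3 to.py 465 -40 90 90
python3 - <<'E'
from h import *
fs={n:grab_frame(n) for n in("top","scene")}
gs={n:gray(n,fs[n]) for n in fs}
cv2.imwrite("pics/s6.png",cv2.resize(fs["scene"][60:300,120:500,::-1],None,fx=2,fy=2))
cv2.imwrite("pics/t6.png",cv2.resize(fs["top"][100:260,100:510,::-1],None,fx=1.9,fy=1.9))
print(fit_cup({"scene":gs["scene"]},465,-40,span=10))
E
```

```text
time: 18.65
ee_pos: [463.4, -37.5, 187.7]
tool_rot: [-179.6, -0.2, 90.2]
force: [-0.2, 0.0, 0.0]
finger_gap: 1.002
t 18.6 p [463.4 -37.5 187.7] rot [-179.6   -0.2   90.2] F [-0.2  0.   0. ] gap 1.002
[465.0, -40.0, 90.0, 90.0] turn -0.4 -0.2 0.2  shift -0.28 0.22 9.77
{('scene',): [56.5, 465.0, -39.5]}
```

View pics/s6.png

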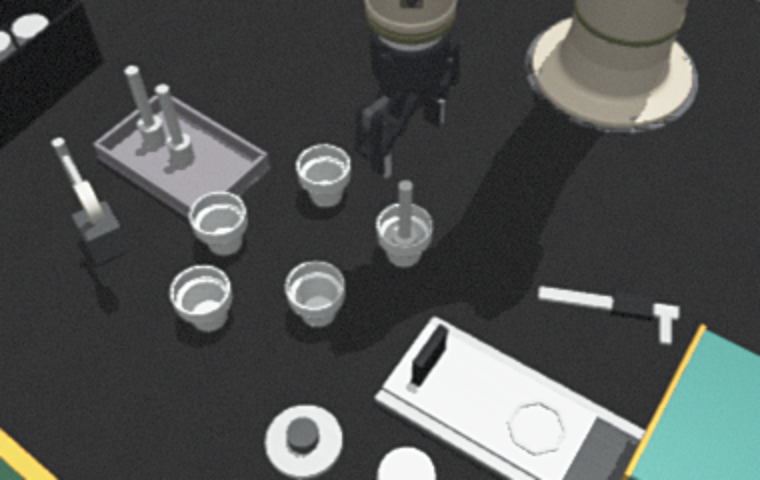

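View pics/t6.png

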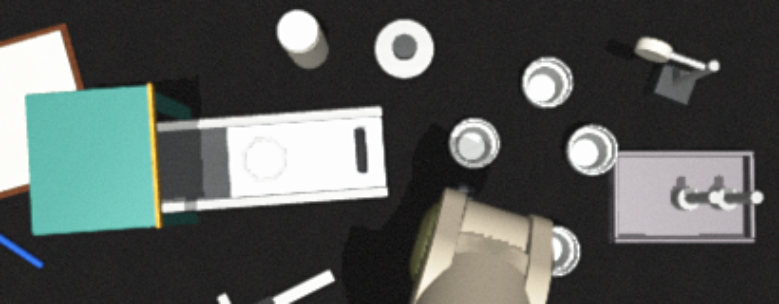

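Two shafts stand in the crate and the carriage is fully out. Now the third shaft.

```bash
python3 -m inch '-0.4 0 0 -0.25 0.2 5 0;-0.4 0 0 -0.25 0.2 9.7 0;-0.4 0 0 -0.25 0.2 9.7 0;-0.4 0 0 -0.25 0.2 9.7 0;-0.4 0 0 -0.25 0.2 9.7 0.9;-0.4 0 0 -0.25 0.2 9.7 1;-0.4 0 0 -0.25 0.2 9.7 1;-0.4 0 0 -0.25 0.2 9.7 1;-0.4 0 0 -0.25 0.2 9.7 1;-0.4 0 0 -0.25 0.2 9.7 1;-0.4 0 0 -0.25 0.2 9.7 1' 80; python3 -m inch '0 0 0 0 0 -3 1;0 0 0 0 0 -6 1;0 0 0 0 0 -9.3 1;0 0 0 0 0 -9.3 1;0 0 0 0 0 -9.3 1'; python3 to.py 526.5 -315 185 90
```

```text
time: 19.85
ee_pos: [465.2, -40.5, 92.1]
tool_rot: [179.9, -0.2, 90.0]
force: [-1.5, 0.1, 13.6]
finger_gap: 0.168
time: 20.35
ee_pos: [465.1, -40.5, 184.6]
tool_rot: [179.8, -0.2, 90.1]
force: [-0.6, -0.1, -4.0]
finger_gap: 0.164
t 20.4 p [465.1 -40.5 184.6] rot [179.8  -0.2  90.1] F [-0.6 -0.1 -4. ] gap 0.164
[526.5, -315.0, 185.0, 90.0] turn 0.2 -0.2 0.1  shift -27.46 6.11 -0.13
```

Run:
```python
import cv2
a=cv2.imread('pics/t6.png');cv2.imwrite('pics/t6c.png',cv2.resize(a[80:240,130:400],None,fx=2.9,fy=2.9,interpolation=cv2.INTER_CUBIC))
```

```text
(no output)
```

View pics/t6c.png

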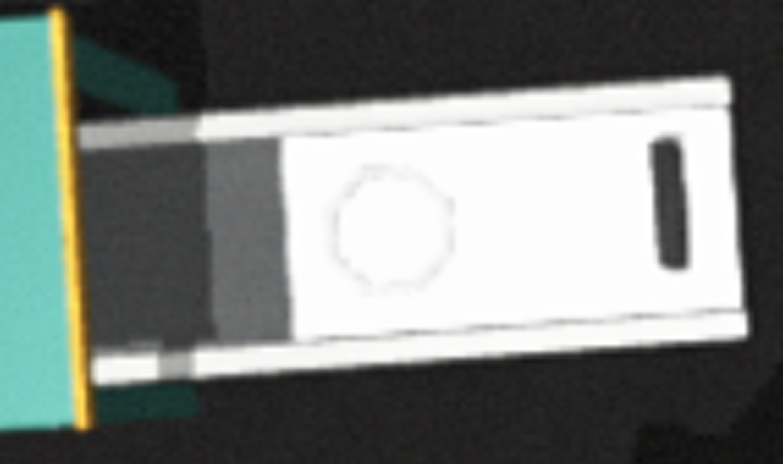

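```bash
python3 -m inch '0 0 0 -27.5 6.1 0 1;0 0 0 -27.5 6.1 0 1;0 0 0 -27.5 6.1 0 1;0 0 0 -27.5 6.1 0 1;0 0 0 -27.5 6.1 0 1;0 0 0 -27.5 6.1 0 1;0 0 0 -27.5 6.1 0 1;0 0 0 -27.5 6.1 0 1;0 0 0 -27.5 6.1 0 1'; python3 to.py 526.5 -315 92 90
python3 - <<'E'
from h import *
f=grab_frame("scene")
cv2.imwrite("pics/s7.png",cv2.resize(f[60:240,120:340,::-1],None,fx=3.2,fy=3.2))
print("seat",unproj("top",(239.6,183.7),28),"handle",unproj("top",(100+(130+670/2.9)/1.9,100+(80+203/2.9)/1.9),74))
E
```

```text
time: 21.25
ee_pos: [525.4, -314.3, 181.9]
tool_rot: [-180.0, -0.3, 90.1]
force: [-0.6, 0.8, -2.5]
finger_gap: 0.164
t 21.2 p [ 525.4 -314.3  181.9] rot [-180.    -0.3   90.1] F [-0.6  0.8 -2.5] gap 0.164
[526.5, -315.0, 92.0, 90.0] turn -0.0 -0.3 0.1  shift -0.12 0.11 8.99
seat [572.02016521 223.83908433  28.        ] handle [583.38885563  85.52435446  74.        ]
```

View pics/s7.png

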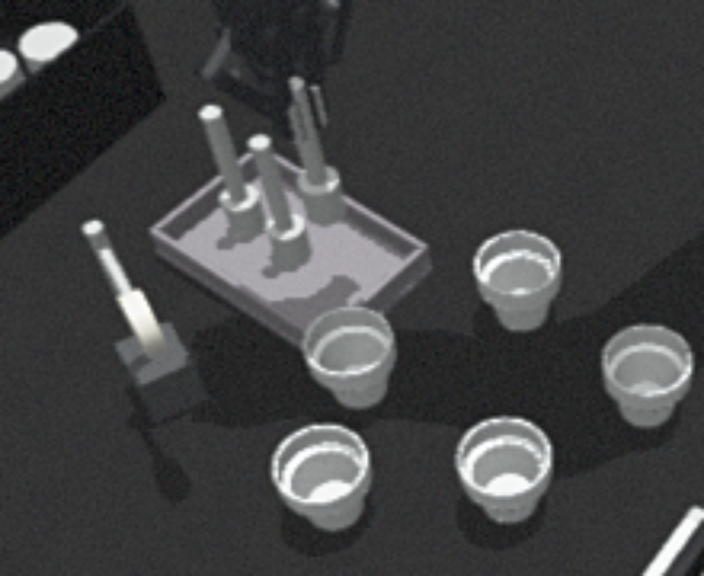

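All three shafts are out of their cups, and the third hangs over the near part of the crate at crop (322,190). I lower it.

```bash
python3 -m inch '0 0 0 -0.1 0.1 3 1;0 0 0 -0.1 0.1 6 1;0 0 0 -0.1 0.1 8 1;0 0 0 -0.1 0.1 8.9 1;0 0 0 -0.1 0.1 9.2 1;0 0 0 -0.1 0.1 9.3 1;0 0 0 -0.1 0.1 9.3 1'; python3 -m inch '0 0 0 0 0 0.1 1;0 0 0 0 0 0.1 1'
```

```text
time: 22.0
ee_pos: [527.1, -315.3, 92.3]
tool_rot: [179.9, -0.3, 90.1]
force: [-4.4, 3.4, 12.2]
finger_gap: 0.165
time: 22.2
ee_pos: [527.2, -315.5, 92.2]
tool_rot: [179.8, -0.3, 90.1]
force: [-6.2, 4.8, 22.1]
finger_gap: 0.165
```

```bash
python3 -m inch '0 0 0 0 0 -0.1 0.5;0 0 0 0 0 -0.1 0;0 0 0 0 0 -0.1 0;0 0 0 0 0 -0.1 0;0 0 0 0 0 -3 0;0 0 0 0 0 -8 0;0 0 0 0 0 -10 0;0 0 0 0 0 -10 0'
cat > cups.py <<'E'
from h import *
import sys
L=[(686,-170.5),(591.5,-235),(600,-69),(465,-40),(451.5,-181.5)]
fs={n:grab_frame(n) for n in("top","scene")}
gs={n:gray(n,fs[n]) for n in fs}
for i in [int(c) for c in sys.argv[2]]: print(i,fit_cup(gs,*L[i],span=12))
cv2.imwrite(f"pics/{sys.argv[1]}.png",np.vstack([cv2.resize(fs["scene"][80:320,120:560,::-1],(550,300)),cv2.resize(fs["top"][90:270,160:510,::-1],(550,283))]))
E
python3 cups.py c1 01234; python3 to.py 452 -182 150 90
```

```text
time: 23.0
ee_pos: [528.5, -318.0, 192.5]
tool_rot: [179.6, -0.1, 90.0]
force: [0.8, 0.4, -0.1]
finger_gap: 1.001
0 {('top',): [60.0, 687.0, -170.5], ('scene',): [59.7, 686.5, -170.0], ('top', 'scene'): [119.7, 686.5, -170.0]}
1 {('top',): [57.8, 591.0, -235.0], ('scene',): [50.5, 592.0, -234.0], ('top', 'scene'): [107.7, 592.0, -234.0]}
2 {('top',): [60.0, 600.5, -70.0], ('scene',): [59.9, 600.5, -68.5], ('top', 'scene'): [119.9, 600.0, -69.0]}
3 {('top',): [60.0, 466.0, -40.0], ('scene',): [59.8, 465.5, -39.5], ('top', 'scene'): [119.8, 465.5, -39.5]}
4 {('top',): [60.0, 451.5, -182.5], ('scene',): [59.1, 451.5, -181.5], ('top', 'scene'): [119.0, 451.5, -181.5]}
t 23.1 p [ 527.2 -316.7  189.3] rot [179.9  -0.2  90. ] F [ 0.5  0.6 -1.4] gap 1.0
[452.0, -182.0, 150.0, 90.0] turn 0.1 -0.2 0.0  shift 13.46 -7.52 3.97
```

View pics/c1.png

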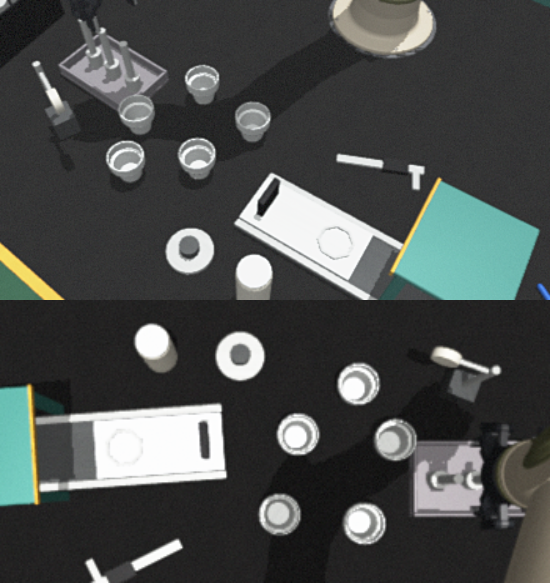

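Three shafts stand in the crate and the cups haven't moved. I start with cup E at (451.5,-182).

```bash
python3 -m inch '0 0 0 6 -3.3 0 0;0 0 0 13.5 -7.5 1 0;0 0 0 13.5 -7.5 4 0;0 0 0 13.5 -7.5 7 0;0 0 0 13.5 -7.5 9 0;0 0 0 13.5 -7.5 9 0;0 0 0 13.5 -7.5 9 0'; python3 to.py 451.7 -182 33 90
```

```text
time: 23.8
ee_pos: [451.7, -182.0, 99.2]
tool_rot: [-180.0, -0.2, 90.0]
force: [-0.3, -0.3, -0.2]
finger_gap: 1.009
t 23.8 p [ 451.7 -182.    99.2] rot [-180.    -0.2   90. ] F [-0.3 -0.3 -0.2] gap 1.009
[451.7, -182.0, 33.0, 90.0] turn -0.0 -0.2 -0.0  shift -0.02 0.00 6.61
```

```bash
python3 -m inch '0 -0.2 0 0 0 3 0;0 -0.2 0 0 0 5 0;0 -0.2 0 0 0 6.6 0;0 -0.2 0 0 0 6.6 0;0 -0.2 0 0 0 6.6 0;0 -0.2 0 0 0 6.6 0.4;0 -0.2 0 0 0 6.6 0.4;0 -0.2 0 0 0 6.6 0.4;0 -0.2 0 0 0 6.6 0.4' 60; python3 to.py
```

```text
time: 24.7
ee_pos: [452.7, -181.8, 35.5]
tool_rot: [179.8, 0.0, 90.0]
force: [-2.9, -0.5, 13.2]
finger_gap: 0.785
t 24.7 p [ 452.7 -181.8   35.5] rot [179.8   0.   90. ] F [-2.9 -0.5 13.2] gap 0.785
```

```bash
python3 -m inch '0 0 0 0 0 -3 0.4;0 0 0 0 0 -6 0.4;0 0 0 0 0 -9 0.4;0 0 0 0 0 -11 0.4;0 0 0 0 0 -11 0.4'; python3 to.py 571.5 225.3 145 90
```

```text
time: 25.2
ee_pos: [453.4, -181.7, 146.7]
tool_rot: [179.6, 0.1, 90.0]
force: [-0.7, -0.9, -2.0]
finger_gap: 0.784
t 25.2 p [ 453.4 -181.7  146.7] rot [1.796e+02 1.000e-01 9.000e+01] F [-0.7 -0.9 -2. ] gap 0.784
[571.5, 225.3, 145.0, 90.0] turn 0.4 0.1 0.0  shift 40.69 11.83 0.21
```

```bash
python3 -m inch '0 0 0 40.7 11.8 0 0.4;0 0 0 40.7 11.8 0 0.4;0 0 0 40.7 11.8 0 0.4;0 0 0 40.7 11.8 0 0.4;0 0 0 40.7 11.8 0 0.4;0 0 0 40.7 11.8 0 0.4;0 0 0 40.7 11.8 0 0.4;0 0 0 40.7 11.8 0 0.4;0 0 0 40.7 11.8 0 0.4;0 0 0 40.7 11.8 0 0.4;0 0 0 40.7 11.8 0 0.4'; python3 to.py 571.5 225.3 60 90;python3 cups.py c2 ""
```

```text
time: 26.3
ee_pos: [569.3, 225.6, 143.1]
tool_rot: [180.0, 0.1, 90.1]
force: [-0.4, -0.9, -1.4]
finger_gap: 0.785
t 26.3 p [569.3 225.6 143.1] rot [1.80e+02 1.00e-01 9.01e+01] F [-0.4 -0.9 -1.4] gap 0.785
[571.5, 225.3, 60.0, 90.0] turn 0.0 0.1 0.1  shift -0.02 0.21 8.31
```

View pics/c2.png

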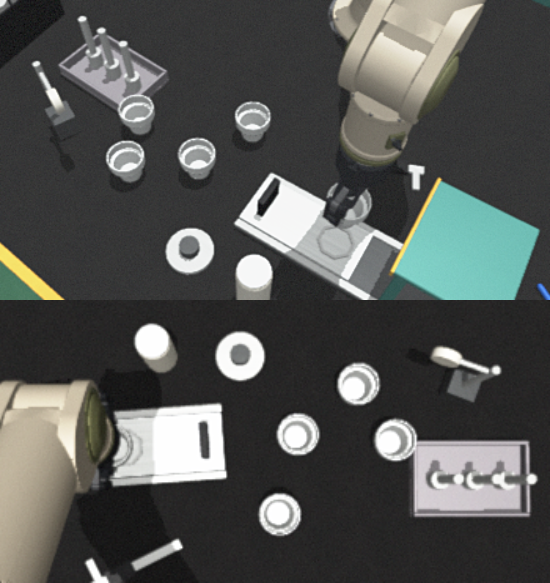

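The cup hangs over the seat. I lower it.

```bash
python3 -m inch '0 0 0 0 0.2 3 0.4;0 0 0 0 0.2 6 0.4;0 0 0 0 0.2 7.5 0.4;0 0 0 0 0.2 8 0.4;0 0 0 0 0.2 8 0.4'; python3 -m inch '0 0 0 0 0 0.2 0.4;0 0 0 0 0 0.4 0.4;0 0 0 0 0 0.4 0.4'
```

```text
time: 26.9
ee_pos: [572.3, 224.6, 63.9]
tool_rot: [179.9, 0.0, 89.9]
force: [0.6, 0.6, -1.5]
finger_gap: 0.786
time: 27.2
ee_pos: [572.4, 225.8, 60.5]
tool_rot: [179.9, -0.0, 90.0]
force: [-0.8, -0.3, -2.1]
finger_gap: 0.783
```

```bash
python3 -m inch '0 0 0 0 0 0.1 0.4;0 0 0 0 0 0.2 0.4;0 0 0 0 0 0.2 0.4'; python3 to.py
```

```text
time: 27.5
ee_pos: [572.4, 225.9, 59.6]
tool_rot: [179.8, -0.1, 90.0]
force: [-4.4, -0.3, 14.6]
finger_gap: 0.781
t 27.5 p [572.4 225.9  59.6] rot [ 1.798e+02 -1.000e-01  9.000e+01] F [-4.4 -0.3 14.6] gap 0.781
```

It seated at TCP z 59.6, against 59.5 expected. I release it.

```bash
python3 -m inch '0 0 0 0 0 0 0;0 0 0 0 0 0 0;0 0 0 0 0 0 0;0 0 0 0 0 -3 0;0 0 0 0 0 -7 0;0 0 0 0 0 -10 0;0 0 0 0 0 -10 0'; python3 to.py 465.5 -39.5 155 90
```

```text
time: 28.2
ee_pos: [574.1, 225.9, 161.7]
tool_rot: [179.6, -0.1, 90.0]
force: [0.4, 0.5, 0.5]
finger_gap: 0.999
t 28.2 p [574.1 225.9 161.7] rot [ 1.796e+02 -1.000e-01  9.000e+01] F [0.4 0.5 0.5] gap 0.999
[465.5, -39.5, 155.0, 90.0] turn 0.4 -0.1 -0.0  shift -26.55 -10.86 0.53
```

```bash
python3 -m inch '0.3 0 0 -26.5 -10.8 0.5 0;0.3 0 0 -26.5 -10.8 0.5 0;0.3 0 0 -26.5 -10.8 0.5 0;0.3 0 0 -26.5 -10.8 0.5 0;0.3 0 0 -26.5 -10.8 0.5 0;0.3 0 0 -26.5 -10.8 0.5 0;0.3 0 0 -26.5 -10.8 0.5 0;0.3 0 0 -26.5 -10.8 0.5 0;0.3 0 0 -26.5 -10.8 0.5 0';python3 cups.py c3 "012"
python3 - <<'E'
from h import *
f={n:gray(n) for n in("top","scene")}
print("seat cup",fit_cup(f,572,225.5,z0=24,span=8),fit_cup(f,572,225.5,z0=24,rz=CUP[2:],span=8))
print("C",fit_cup(f,465.5,-39.5))
E
python3 to.py 465.5 -39.5 33 90
```

```text
time: 29.1
ee_pos: [464.6, -38.5, 152.4]
tool_rot: [-179.8, -0.0, 90.1]
force: [0.0, -0.8, 0.1]
finger_gap: 1.001
0 {('top',): [60.0, 687.0, -170.5], ('scene',): [59.8, 686.0, -170.0], ('top', 'scene'): [119.8, 686.0, -170.0]}
1 {('top',): [56.7, 589.5, -235.0], ('scene',): [56.3, 592.0, -234.0], ('top', 'scene'): [112.2, 591.5, -235.0]}
2 {('top',): [9.2, 586.0, -55.0], ('scene',): [5.3, 586.0, -55.0], ('top', 'scene'): [14.5, 586.0, -55.0]}
seat cup {('top',): [18.0, 580.5, 233.0], ('scene',): [17.4, 563.5, 223.5], ('top', 'scene'): [26.5, 571.0, 230.5]} {('top',): [18.0, 580.5, 233.0], ('scene',): [23.7, 567.5, 224.5], ('top', 'scene'): [30.3, 570.5, 230.0]}
C {('top',): [15.9, 479.0, -29.0], ('scene',): [59.7, 465.0, -39.5], ('top', 'scene'): [65.4, 465.0, -40.5]}
t 29.3 p [464.5 -38.4 152.6] rot [-179.8    0.    90.1] F [ 0.3  0.6 -0.6] gap 1.0
[465.5, -39.5, 33.0, 90.0] turn -0.2 0.0 0.1  shift -0.11 0.15 11.96
```

View pics/c3.png

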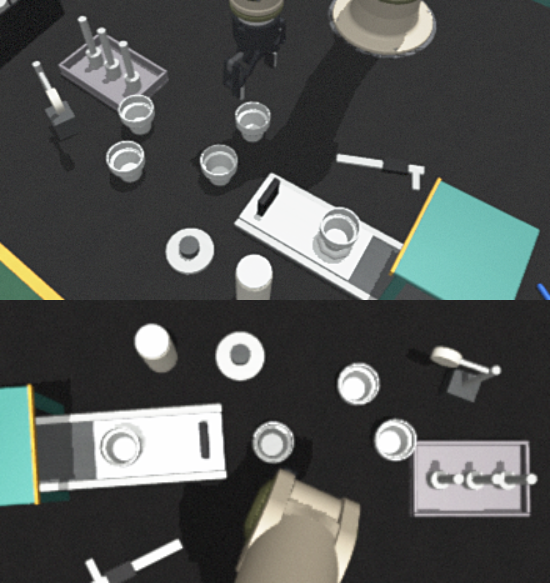

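The empty cup at (600,-69) was knocked to about (585,-30). That was the expected disturbance. I carry on with cup C.

```bash
python3 -m inch '0 0 0 -0.1 0.1 5 0;0 0 0 -0.1 0.1 9 0;0 0 0 -0.1 0.1 11.9 0;0 0 0 -0.1 0.1 11.9 0;0 0 0 -0.1 0.1 11.9 0;0 0 0 -0.1 0.1 11.9 0.4;0 0 0 -0.1 0.1 11.9 0.4;0 0 0 -0.1 0.1 11.9 0.4;0 0 0 -0.1 0.1 11.9 0.4' 60; python3 to.py; python3 -m inch '0 0 0 0 0 -3 0.4;0 0 0 0 0 -6 0.4;0 0 0 0 0 -9 0.4;0 0 0 0 0 -12 0.4;0 0 0 0 0 -12.5 0.4;0 0 0 0 0 -12.5 0.4';python3 to.py 572.4 225.9 160 90
```

```text
time: 30.2
ee_pos: [465.3, -40.2, 35.8]
tool_rot: [-180.0, -0.0, 90.0]
force: [-1.5, -1.0, 8.9]
finger_gap: 0.787
t 30.2 p [465.3 -40.2  35.8] rot [-180.   -0.   90.] F [-1.5 -1.   8.9] gap 0.787
time: 30.8
ee_pos: [465.8, -39.8, 160.4]
tool_rot: [180.0, -0.1, 90.1]
force: [-0.7, -0.6, -2.2]
finger_gap: 0.783
t 30.8 p [465.8 -39.8 160.4] rot [ 1.80e+02 -1.00e-01  9.01e+01] F [-0.7 -0.6 -2.2] gap 0.783
[572.4, 225.9, 160.0, 90.0] turn 0.0 -0.1 0.1  shift 26.55 10.70 0.07
```

```bash
python3 -m inch '0 0 0 26.6 10.7 0 0.4;0 0 0 26.6 10.7 0 0.4;0 0 0 26.6 10.7 0 0.4;0 0 0 26.6 10.7 0 0.4;0 0 0 26.6 10.7 0 0.4;0 0 0 26.6 10.7 0 0.4;0 0 0 26.6 10.7 0 0.4;0 0 0 26.6 10.7 0 0.4;0 0 0 26.6 10.7 0 0.4'; python3 to.py 572.4 225.9 82.8 90
```

```text
time: 31.7
ee_pos: [571.3, 224.1, 157.6]
tool_rot: [-179.7, 0.1, 89.9]
force: [-1.5, -0.5, -1.6]
finger_gap: 0.783
t 31.7 p [571.3 224.1 157.6] rot [-1.797e+02  1.000e-01  8.990e+01] F [-1.5 -0.5 -1.6] gap 0.783
[572.4, 225.9, 82.8, 90.0] turn -0.3 0.1 -0.1  shift 0.19 0.15 7.48
```

```bash
python3 -m inch '-0.2 0 0 0.1 0.05 3 0.4;-0.2 0 0 0.1 0.05 5 0.4;-0.2 0 0 0.1 0.05 6.5 0.4;-0.2 0 0 0.1 0.05 7 0.4;-0.2 0 0 0.1 0.05 7 0.4'; python3 to.py 572.4 225.9 82.8 90;  python3 -m inch '0 0 0 0 0 0.2 0.4;0 0 0 0 0 0.4 0.4;0 0 0 0 0 0.4 0.4'
```

```text
time: 32.2
ee_pos: [572.2, 225.6, 88.0]
tool_rot: [-179.9, 0.0, 89.9]
force: [-0.5, 0.7, -0.7]
finger_gap: 0.781
t 32.2 p [572.2 225.6  88. ] rot [-179.9    0.    89.9] F [-0.5  0.7 -0.7] gap 0.781
[572.4, 225.9, 82.8, 90.0] turn -0.1 0.0 -0.1  shift 0.03 0.02 0.52
time: 32.5
ee_pos: [572.5, 226.8, 84.8]
tool_rot: [180.0, -0.0, 90.0]
force: [0.7, 0.0, -1.3]
finger_gap: 0.784
```

```bash
python3 -m inch '0 0 0 0 0 0.2 0.4;0 0 0 0 0 0.3 0.4;0 0 0 0 0 0.3 0.4'; python3 to.py
```

```text
time: 32.8
ee_pos: [572.9, 226.8, 82.8]
tool_rot: [179.9, -0.1, 90.0]
force: [-1.6, 0.2, 11.9]
finger_gap: 0.785
t 32.8 p [572.9 226.8  82.8] rot [ 1.799e+02 -1.000e-01  9.000e+01] F [-1.6  0.2 11.9] gap 0.785
```

Seated at 82.8 exactly. I release and look for the knocked cup.

```bash
python3 -m inch '0 0 0 0 0 0 0;0 0 0 0 0 0 0;0 0 0 0 0 0 0;0 0 0 0 0 -3 0;0 0 0 0 0 -7 0;0 0 0 0 0 -9 0;0 0 0 0 0 -9 0'; sed -i 's/(600,-69)/(585,-30)/' cups.py; python3 cups.py c4 012; python3 to.py 585 -30 175 90
```

```text
time: 33.5
ee_pos: [573.8, 226.9, 174.2]
tool_rot: [179.8, -0.1, 90.0]
force: [0.5, -0.3, -0.1]
finger_gap: 0.996
0 {('top',): [60.0, 687.0, -170.5], ('scene',): [59.9, 686.5, -169.5], ('top', 'scene'): [119.9, 686.5, -169.5]}
1 {('top',): [56.7, 589.5, -235.0], ('scene',): [56.4, 591.5, -234.0], ('top', 'scene'): [112.4, 591.5, -235.0]}
2 {('top',): [60.0, 586.0, -27.5], ('scene',): [60.0, 586.5, -26.5], ('top', 'scene'): [120.0, 585.5, -26.5]}
t 33.6 p [572.2 226.9 171.4] rot [180.  -0.  90.] F [-0.4 -0.7 -0.1] gap 1.004
[585.0, -30.0, 175.0, 90.0] turn 0.0 -0.0 0.0  shift -25.69 1.27 -0.37
```

View pics/c4.png

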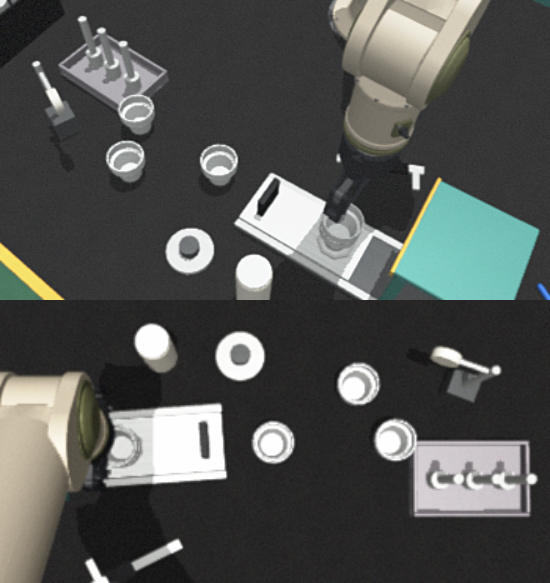

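The knocked cup stands upright at (586,-27), with both cameras agreeing. I go to it.

```bash
python3 -m inch '0 0 0 -25.4 1.4 0 0;0 0 0 -25.4 1.4 0 0;0 0 0 -25.4 1.4 0 0;0 0 0 -25.4 1.4 0 0;0 0 0 -25.4 1.4 3 0;0 0 0 -25.4 1.4 6 0;0 0 0 -25.4 1.4 6 0;0 0 0 -25.4 1.4 6 0'; python3 to.py 586 -27 33 90
```

```text
time: 34.4
ee_pos: [585.4, -27.2, 110.2]
tool_rot: [-179.8, -0.0, 90.0]
force: [0.2, 0.3, -0.0]
finger_gap: 1.001
t 34.4 p [585.4 -27.2 110.2] rot [-179.8   -0.    90. ] F [ 0.2  0.3 -0. ] gap 1.001
[586.0, -27.0, 33.0, 90.0] turn -0.2 -0.0 -0.0  shift 0.02 0.08 7.72
```

```bash
python3 -m inch '-0.2 0 0 0 0.1 4 0;-0.2 0 0 0 0.1 6 0;-0.2 0 0 0 0.1 7.7 0;-0.2 0 0 0 0.1 7.7 0;-0.2 0 0 0 0.1 7.7 0;-0.2 0 0 0 0.1 7.7 0.4;-0.2 0 0 0 0.1 7.7 0.4;-0.2 0 0 0 0.1 7.7 0.4;-0.2 0 0 0 0.1 7.7 0.4' 60; python3 to.py; python3 -m inch '0 0 0 0 0 -3 0.4;0 0 0 0 0 -6 0.4;0 0 0 0 0 -10 0.4;0 0 0 0 0 -14.5 0.4;0 0 0 0 0 -14.5 0.4;0 0 0 0 0 -14.5 0.4';python3 to.py 572.7 226.3 180 90
```

```text
time: 35.3
ee_pos: [587.9, -26.9, 36.4]
tool_rot: [179.7, -0.1, 90.0]
force: [-2.3, 1.0, 12.1]
finger_gap: 0.779
t 35.3 p [587.9 -26.9  36.4] rot [ 1.797e+02 -1.000e-01  9.000e+01] F [-2.3  1.  12.1] gap 0.779
time: 35.9
ee_pos: [587.3, -26.8, 181.0]
tool_rot: [179.6, -0.0, 90.1]
force: [0.7, 0.4, -1.5]
finger_gap: 0.781
t 35.9 p [587.3 -26.8 181. ] rot [179.6  -0.   90.1] F [ 0.7  0.4 -1.5] gap 0.781
[572.7, 226.3, 180.0, 90.0] turn 0.4 -0.0 0.1  shift 25.31 -1.43 0.11
```

```bash
python3 -m inch '0.3 0 0 25.3 -1.4 0 0.4;0.3 0 0 25.3 -1.4 0 0.4;0.3 0 0 25.3 -1.4 0 0.4;0.3 0 0 25.3 -1.4 0 0.4;0.3 0 0 25.3 -1.4 0 0.4;0.3 0 0 25.3 -1.4 0 0.4;0.3 0 0 25.3 -1.4 0 0.4;0.3 0 0 25.3 -1.4 0 0.4;0.3 0 0 25.3 -1.4 0 0.4'; python3 to.py 572.7 226.3 106.4 90
```

```text
time: 36.8
ee_pos: [572.9, 223.5, 179.1]
tool_rot: [-179.9, 0.1, 89.9]
force: [0.6, 0.5, -1.5]
finger_gap: 0.778
t 36.8 p [572.9 223.5 179.1] rot [-1.799e+02  1.000e-01  8.990e+01] F [ 0.6  0.5 -1.5] gap 0.778
[572.7, 226.3, 106.4, 90.0] turn -0.1 0.1 -0.1  shift 0.29 -0.00 7.27
```

```bash
python3 -m inch '0 0 0 0.15 0 3 0.4;0 0 0 0.15 0 5 0.4;0 0 0 0.15 0 6.5 0.4;0 0 0 0.15 0 6.8 0.4;0 0 0 0.15 0 6.8 0.4'; python3 to.py 572.7 226.3 106.4 90;  python3 -m inch '0 0 0 0 0 0.2 0.4;0 0 0 0 0 0.4 0.4;0 0 0 0 0 0.4 0.4'
```

```text
time: 37.3
ee_pos: [572.9, 226.2, 111.3]
tool_rot: [-179.9, 0.0, 89.9]
force: [-0.3, -0.8, -1.8]
finger_gap: 0.777
t 37.3 p [572.9 226.2 111.3] rot [-179.9    0.    89.9] F [-0.3 -0.8 -1.8] gap 0.777
[572.7, 226.3, 106.4, 90.0] turn -0.1 0.0 -0.1  shift 0.01 -0.02 0.49
time: 37.6
ee_pos: [572.8, 227.2, 107.7]
tool_rot: [-179.9, -0.0, 90.0]
force: [0.3, 0.1, -1.2]
finger_gap: 0.779
```

```bash
python3 -m inch '0 0 0 0 0 0.15 0.4;0 0 0 0 0 0.25 0.4;0 0 0 0 0 0.25 0.4'; python3 to.py
```

```text
time: 37.9
ee_pos: [573.4, 227.3, 106.4]
tool_rot: [-180.0, -0.1, 90.0]
force: [-2.4, 0.1, 12.7]
finger_gap: 0.78
t 37.9 p [573.4 227.3 106.4] rot [-1.8e+02 -1.0e-01  9.0e+01] F [-2.4  0.1 12.7] gap 0.78
```

Seated at 106.4, as expected. Next is cup A at (686.5,-170).

```bash
python3 -m inch '0 0 0 0 0 0 0;0 0 0 0 0 0 0;0 0 0 0 0 0 0;0 0 0 0 0 -3 0;0 0 0 0 0 -7 0;0 0 0 0 0 -9 0;0 0 0 0 0 -9 0'; python3 cups.py c5 01; python3 to.py 686.7 -170.3 190 90
```

```text
time: 38.6
ee_pos: [574.3, 227.4, 197.7]
tool_rot: [179.9, -0.1, 90.0]
force: [1.2, 0.7, 0.7]
finger_gap: 1.001
0 {('top',): [60.0, 687.0, -170.5], ('scene',): [60.0, 686.5, -169.5], ('top', 'scene'): [120.0, 686.5, -169.5]}
1 {('top',): [56.6, 591.0, -235.5], ('scene',): [56.6, 591.5, -234.0], ('top', 'scene'): [112.4, 591.5, -235.0]}
t 38.7 p [572.6 227.3 194.8] rot [-179.9   -0.    90. ] F [-0.1  0.1 -0.1] gap 1.0
[686.7, -170.3, 190.0, 90.0] turn -0.1 -0.0 0.0  shift -39.77 11.38 0.44
```

View pics/c5.png

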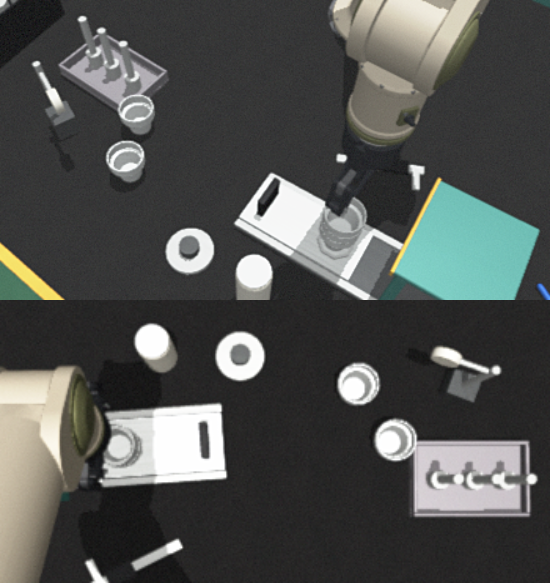

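Three cups are stacked straight. Moving to cup A.

```bash
python3 -m inch '0 0 0 -39.8 11.4 0 0;0 0 0 -39.8 11.4 0 0;0 0 0 -39.8 11.4 0 0;0 0 0 -39.8 11.4 0 0;0 0 0 -39.8 11.4 0 0;0 0 0 -39.8 11.4 0 0;0 0 0 -39.8 11.4 0 0;0 0 0 -39.8 11.4 0 0;0 0 0 -39.8 11.4 4 0;0 0 0 -39.8 11.4 8 0;0 0 0 -39.8 11.4 8 0'; python3 to.py 686.7 -170.3 33 90
```

```text
time: 39.8
ee_pos: [682.8, -170.2, 107.8]
tool_rot: [-179.3, -0.2, 89.9]
force: [0.7, 1.1, 0.4]
finger_gap: 1.002
t 39.8 p [ 682.8 -170.2  107.8] rot [-179.3   -0.2   89.9] F [0.7 1.1 0.4] gap 1.002
[686.7, -170.3, 33.0, 90.0] turn -0.7 -0.2 -0.1  shift -0.03 0.48 7.48
```

```bash
python3 -m inch '0 0 0 0 0 0 0;0 0 0 0 0 0 0'; python3 to.py 686.7 -170.3 33 90
```

```text
time: 40.0
ee_pos: [687.6, -170.6, 116.1]
tool_rot: [-180.0, 0.0, 90.1]
force: [-0.1, 1.0, 0.3]
finger_gap: 1.003
t 40.0 p [ 687.6 -170.6  116.1] rot [-180.     0.    90.1] F [-0.1  1.   0.3] gap 1.003
[686.7, -170.3, 33.0, 90.0] turn -0.0 0.0 0.1  shift 0.04 -0.09 8.31
```

```bash
python3 -m inch '0 0 0 0 -0.1 4 0;0 0 0 0 -0.1 6.5 0;0 0 0 0 -0.1 8.2 0;0 0 0 0 -0.1 8.2 0;0 0 0 0 -0.1 8.2 0;0 0 0 0 -0.1 8.2 0.4;0 0 0 0 -0.1 8.2 0.4;0 0 0 0 -0.1 8.2 0.4;0 0 0 0 -0.1 8.2 0.4' 60; python3 to.py; python3 -m inch '0 0 0 0 0 -3 0.4;0 0 0 0 0 -6 0.4;0 0 0 0 0 -10 0.4;0 0 0 0 0 -14 0.4;0 0 0 0 0 -16.5 0.4;0 0 0 0 0 -16.5 0.4;0 0 0 0 0 -16.5 0.4';python3 to.py 573 226.5 200 90
```

```text
time: 40.9
ee_pos: [686.5, -171.4, 34.8]
tool_rot: [180.0, 0.0, 90.0]
force: [-1.3, 1.3, 6.8]
finger_gap: 0.765
t 40.9 p [ 686.5 -171.4   34.8] rot [180.   0.  90.] F [-1.3  1.3  6.8] gap 0.765
time: 41.6
ee_pos: [686.0, -170.7, 198.7]
tool_rot: [-180.0, -0.0, 90.0]
force: [-0.5, 0.5, -2.2]
finger_gap: 0.761
t 41.6 p [ 686.  -170.7  198.7] rot [-180.   -0.   90.] F [-0.5  0.5 -2.2] gap 0.761
[573.0, 226.5, 200.0, 90.0] turn -0.0 -0.0 0.0  shift 39.73 -11.29 -0.12
```

```bash
python3 -m inch '0 0 0 39.7 -11.3 0 0.4;0 0 0 39.7 -11.3 0 0.4;0 0 0 39.7 -11.3 0 0.4;0 0 0 39.7 -11.3 0 0.4;0 0 0 39.7 -11.3 0 0.4;0 0 0 39.7 -11.3 0 0.4;0 0 0 39.7 -11.3 0 0.4;0 0 0 39.7 -11.3 0 0.4;0 0 0 39.7 -11.3 0 0.4;0 0 0 39.7 -11.3 0 0.4;0 0 0 39.7 -11.3 0 0.4'; python3 to.py 573 226.5 127.8 90
python3 - <<'E'
from h import *
f=grab_frame("scene")
cv2.imwrite("pics/s8.png",cv2.resize(f[140:330,300:560,::-1],None,fx=3,fy=3,interpolation=cv2.INTER_CUBIC))
E
```

```text
time: 42.7
ee_pos: [572.6, 225.0, 197.2]
tool_rot: [-179.9, 0.1, 90.0]
force: [0.7, -0.5, -1.2]
finger_gap: 0.764
t 42.7 p [572.6 225.  197.2] rot [-1.799e+02  1.000e-01  9.000e+01] F [ 0.7 -0.5 -1.2] gap 0.764
[573.0, 226.5, 127.8, 90.0] turn -0.1 0.1 -0.0  shift 0.16 0.05 6.94
```

View pics/s8.png

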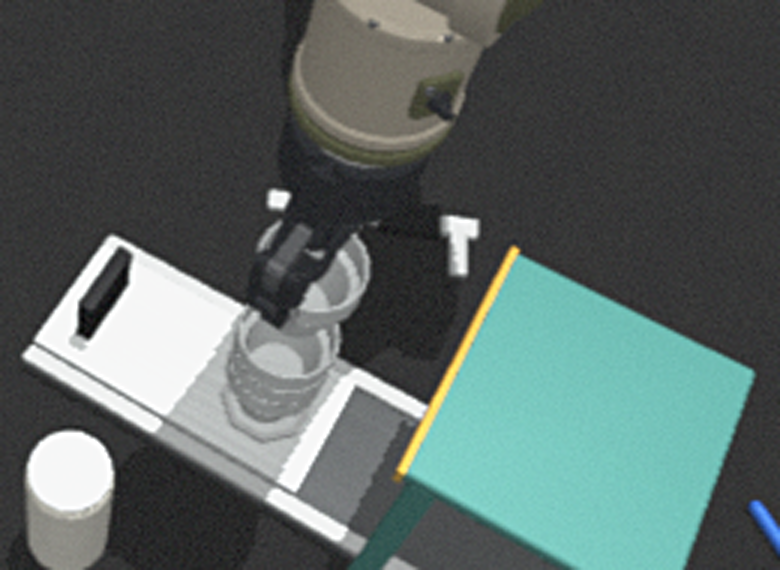

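The held cup hangs level above the stack. I lower it.

```bash
python3 -m inch '0 0 0 0.1 0 3 0.4;0 0 0 0.1 0 5 0.4;0 0 0 0.1 0 6.2 0.4;0 0 0 0.1 0 6.4 0.4;0 0 0 0.1 0 6.4 0.4'; python3 -m inch '0 0 0 0 0 0.2 0.4;0 0 0 0 0 0.4 0.4;0 0 0 0 0 0.4 0.4'
```

```text
time: 43.25
ee_pos: [573.3, 226.0, 134.0]
tool_rot: [-179.9, 0.0, 89.9]
force: [0.7, -0.2, 0.1]
finger_gap: 0.766
time: 43.55
ee_pos: [572.8, 227.2, 130.2]
tool_rot: [-179.9, -0.0, 90.0]
force: [-0.3, -0.1, -1.4]
finger_gap: 0.759
```

```bash
python3 -m inch '0 0 0 0 0 0.15 0.4;0 0 0 0 0 0.25 0.4;0 0 0 0 0 0.25 0.4'; python3 to.py
```

```text
time: 43.85
ee_pos: [573.0, 227.2, 127.7]
tool_rot: [-179.9, -0.0, 90.0]
force: [-0.1, 0.4, 2.5]
finger_gap: 0.759
t 43.9 p [573.  227.2 127.7] rot [-179.9   -0.    90. ] F [-0.1  0.4  2.5] gap 0.759
```

Contact at 127.7, against 127.8 predicted. I release it and go for the last cup.

```bash
python3 -m inch '0 0 0 0 0 0.05 0;0 0 0 0 0 0 0;0 0 0 0 0 0 0;0 0 0 0 0 -3 0;0 0 0 0 0 -7 0;0 0 0 0 0 -9 0;0 0 0 0 0 -9 0;0 0 0 0 0 -9 0'; python3 cups.py c6 1; python3 to.py 591.5 -235 200 90
```

```text
time: 44.65
ee_pos: [572.7, 227.3, 217.3]
tool_rot: [-179.9, -0.0, 90.0]
force: [0.0, -0.1, -0.0]
finger_gap: 0.997
1 {('top',): [56.6, 589.5, -235.0], ('scene',): [56.5, 591.5, -234.0], ('top', 'scene'): [112.4, 591.5, -235.0]}
t 44.8 p [572.2 227.1 216.3] rot [-179.8    0.    90. ] F [ 0.4  0.2 -0.9] gap 1.002
[591.5, -235.0, 200.0, 90.0] turn -0.2 0.0 0.0  shift -46.21 1.92 1.65
```

View pics/c6.png

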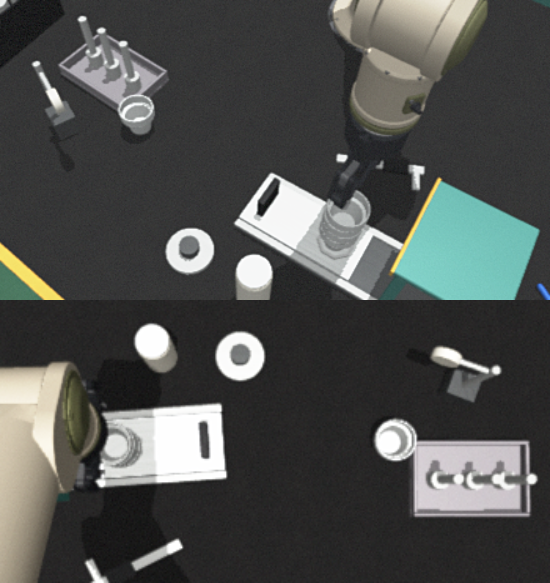

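```bash
python3 -m inch '0 0 0 -46.2 1.9 0 0;0 0 0 -46.2 1.9 0 0;0 0 0 -46.2 1.9 0 0;0 0 0 -46.2 1.9 0 0;0 0 0 -46.2 1.9 0 0;0 0 0 -46.2 1.9 0 0;0 0 0 -46.2 1.9 0 0;0 0 0 -46.2 1.9 0 0;0 0 0 -46.2 1.9 0 0;0 0 0 -46.2 1.9 5 0;0 0 0 -46.2 1.9 9 0;0 0 0 -46.2 1.9 9 0';python3 -m inch '0 0 0 0 0 0 0;0 0 0 0 0 0 0'; python3 to.py 591.5 -234.8 33 90
```

```text
time: 45.95
ee_pos: [588.2, -234.0, 121.5]
tool_rot: [-179.3, -0.2, 89.9]
force: [-0.6, 1.2, 0.3]
finger_gap: 0.998
time: 46.15
ee_pos: [592.7, -235.0, 128.8]
tool_rot: [-180.0, 0.0, 90.0]
force: [0.2, 0.5, 0.5]
finger_gap: 1.004
t 46.1 p [ 592.7 -235.   128.8] rot [-180.    0.   90.] F [0.2 0.5 0.5] gap 1.004
[591.5, -234.8, 33.0, 90.0] turn -0.0 0.0 0.0  shift 0.02 -0.12 9.58
```

```bash
python3 -m inch '0 0 0 0 -0.1 4 0;0 0 0 0 -0.1 7 0;0 0 0 0 -0.1 9.4 0;0 0 0 0 -0.1 9.4 0;0 0 0 0 -0.1 9.4 0;0 0 0 0 -0.1 9.4 0.4;0 0 0 0 -0.1 9.4 0.4;0 0 0 0 -0.1 9.4 0.4;0 0 0 0 -0.1 9.4 0.4' 60; python3 to.py; python3 -m inch '0 0 0 0 0 -3 0.4;0 0 0 0 0 -6 0.4;0 0 0 0 0 -10 0.4;0 0 0 0 0 -14 0.4;0 0 0 0 0 -18.5 0.4;0 0 0 0 0 -18.5 0.4;0 0 0 0 0 -18.5 0.4';python3 to.py 573 226.2 220 90
```

```text
time: 47.05
ee_pos: [592.0, -235.3, 36.2]
tool_rot: [179.9, 0.0, 90.0]
force: [-1.5, 1.3, 11.6]
finger_gap: 0.774
t 47.0 p [ 592.  -235.3   36.2] rot [179.9   0.   90. ] F [-1.5  1.3 11.6] gap 0.774
time: 47.75
ee_pos: [591.5, -234.8, 220.5]
tool_rot: [179.9, 0.0, 90.0]
force: [-0.8, 0.8, -1.4]
finger_gap: 0.778
t 47.8 p [ 591.5 -234.8  220.5] rot [179.9   0.   90. ] F [-0.8  0.8 -1.4] gap 0.778
[573.0, 226.2, 220.0, 90.0] turn 0.1 0.0 0.0  shift 46.10 -1.82 0.03
```

```bash
python3 -m inch '0 0 0 46.1 -1.8 0 0.4;0 0 0 46.1 -1.8 0 0.4;0 0 0 46.1 -1.8 0 0.4;0 0 0 46.1 -1.8 0 0.4;0 0 0 46.1 -1.8 0 0.4;0 0 0 46.1 -1.8 0 0.4;0 0 0 46.1 -1.8 0 0.4;0 0 0 46.1 -1.8 0 0.4;0 0 0 46.1 -1.8 0 0.4;0 0 0 46.1 -1.8 0 0.4;0 0 0 46.1 -1.8 0 0.4;0 0 0 46.1 -1.8 0 0.4'; python3 to.py 573 226.2 152.2 90
python3 - <<'E'
from h import *
f=grab_frame("scene")
cv2.imwrite("pics/s9.png",cv2.resize(f[140:330,300:560,::-1],None,fx=3,fy=3,interpolation=cv2.INTER_CUBIC))
E
```

```text
time: 48.95
ee_pos: [572.5, 224.6, 217.7]
tool_rot: [-179.8, 0.1, 90.0]
force: [-0.8, -0.1, -2.3]
finger_gap: 0.777
t 49.0 p [572.5 224.6 217.7] rot [-1.798e+02  1.000e-01  9.000e+01] F [-0.8 -0.1 -2.3] gap 0.777
[573.0, 226.2, 152.2, 90.0] turn -0.2 0.1 -0.0  shift 0.17 0.07 6.55
```

View pics/s9.png

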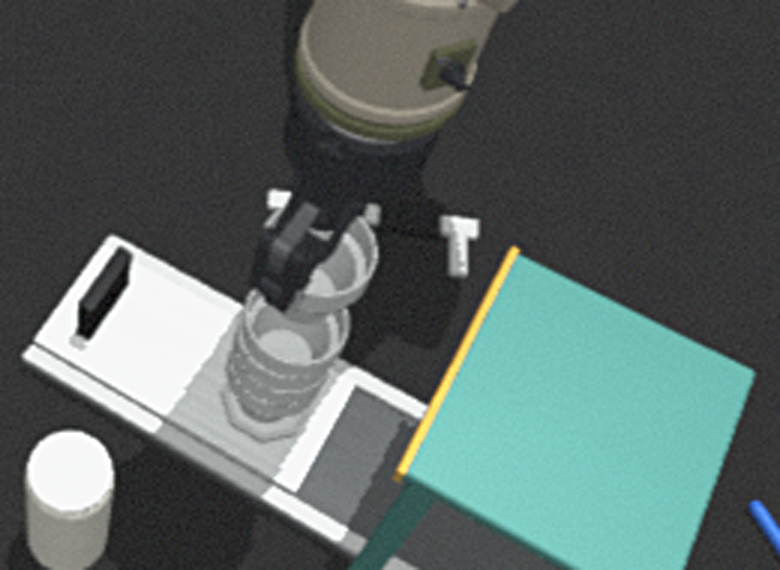

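The last cup is level above the straight stack of four. I lower it.

```bash
python3 -m inch '0 0 0 0.1 0.05 3 0.4;0 0 0 0.1 0.05 5 0.4;0 0 0 0.1 0.05 5.8 0.4;0 0 0 0.1 0.05 6 0.4;0 0 0 0.1 0.05 6 0.4';  python3 -m inch '0 0 0 0 0 0.2 0.4;0 0 0 0 0 0.4 0.4;0 0 0 0 0 0.4 0.4'
```

```text
time: 49.5
ee_pos: [573.8, 226.0, 158.8]
tool_rot: [-179.9, 0.0, 89.9]
force: [-0.3, -0.1, -0.4]
finger_gap: 0.776
time: 49.8
ee_pos: [573.3, 227.2, 154.6]
tool_rot: [-179.9, -0.0, 90.0]
force: [-1.3, 0.4, -0.9]
finger_gap: 0.778
```

```bash
python3 -m inch '0 0 0 0 0 0.15 0.4;0 0 0 0 0 0.25 0.4;0 0 0 0 0 0.25 0.4'; python3 to.py
```

```text
time: 50.1
ee_pos: [573.5, 227.2, 152.2]
tool_rot: [-179.9, -0.0, 90.0]
force: [-2.1, -0.3, 0.5]
finger_gap: 0.773
t 50.1 p [573.5 227.2 152.2] rot [-179.9   -0.    90. ] F [-2.1 -0.3  0.5] gap 0.773
```

```bash
python3 -m inch '0 0 0 0 0 0.08 0.4;0 0 0 0 0 0.08 0.4'; python3 -m inch '0 0 0 0 0 0 0;0 0 0 0 0 0 0;0 0 0 0 0 0 0;0 0 0 0 0 -3 0;0 0 0 0 0 -7 0;0 0 0 0 0 -10 0;0 0 0 0 0 -10 0'; python3 to.py 583 86.5 240 184.9
```

```text
time: 50.3
ee_pos: [573.7, 227.2, 152.0]
tool_rot: [-180.0, -0.1, 90.0]
force: [-1.5, 0.1, 8.9]
finger_gap: 0.775
time: 51.0
ee_pos: [575.4, 227.2, 254.9]
tool_rot: [179.8, -0.2, 90.0]
force: [1.3, 0.4, 0.2]
finger_gap: 1.004
t 51.0 p [575.4 227.2 254.9] rot [179.8  -0.2  90. ] F [1.3 0.4 0.2] gap 1.004
[583.0, 86.5, 240.0, 184.9] turn 0.3 0.1 -94.9  shift -14.07 0.75 1.46
```

```bash
python3 -m inch '0 0 -94.9 -14.1 0.8 1 0;0 0 -94.9 -14.1 0.8 1 0;0 0 -94.9 -14.1 0.8 1 0;0 0 -94.9 -14.1 0.8 1 0;0 0 -94.9 -14.1 0.8 1 0;0 0 -94.9 -14.1 0.8 1 0;0 0 -94.9 -14.1 0.8 1 0;0 0 -94.9 -14.1 0.8 1 0;0 0 -94.9 -14.1 0.8 1 0;0 0 -94.9 -14.1 0.8 1 0;0 0 -94.9 -14.1 0.8 1 0;0 0 -94.9 -14.1 0.8 1 0'; python3 cups.py c7 ""; python3 to.py 583 86.5 40 184.9
```

```text
time: 52.2
ee_pos: [581.1, 85.9, 240.4]
tool_rot: [180.0, -0.2, -175.0]
force: [0.1, 1.5, 0.3]
finger_gap: 1.004
t 52.3 p [581.3  85.9 240.6] rot [ 1.800e+02 -1.000e-01 -1.753e+02] F [-0.6 -0.3  0.4] gap 1.0
[583.0, 86.5, 40.0, 184.9] turn 0.0 -0.1 -0.2  shift -0.23 0.04 20.06
```

View pics/c7.png

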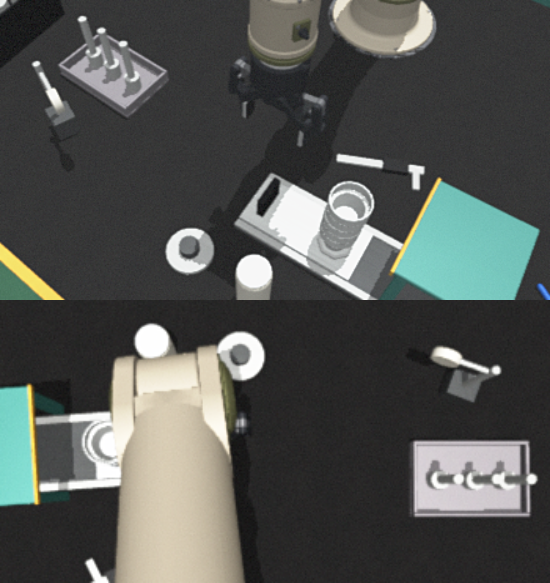

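The stack of five stands straight at crop (345,215). I lower onto the handle and grip it.

```bash
python3 - <<'E'
from h import *
g={"scene":gray("scene")}
print(fit_cup(g,573,227,z0=116,rz=CUP[2:],span=10), fit_cup(g,573,227,z0=0,rz=[(34,178),(34,156)],span=10))
E
python3 -m inch '0 0 0 -0.2 0 5 0;0 0 0 -0.2 0 9 0;0 0 0 -0.2 0 13 0;0 0 0 -0.2 0 17 0;0 0 0 -0.2 0 20 0;0 0 0 -0.2 0 20 0;0 0 0 -0.2 0 20 0;0 0 0 -0.2 0 20 0' 60; python3 to.py 583 86.5 40 184.9; python3 -m inch '0 0 0 0 0 0 0.9;0 0 0 0 0 0 1;0 0 0 0 0 0 1;0 0 0 0 0 0 1;0 0 0 0 0 0 1;0 0 0 0 0 0 1;0 0 0 0 0 0 1' 60
```

```text
{('scene',): [41.0, 567.5, 227.5]} {('scene',): [39.8, 566.5, 227.5]}
time: 53.15
ee_pos: [584.1, 86.4, 42.6]
tool_rot: [180.0, 0.0, -175.1]
force: [0.1, -0.4, 0.4]
finger_gap: 0.998
t 53.1 p [584.1  86.4  42.6] rot [ 180.     0.  -175.1] F [ 0.1 -0.4  0.4] gap 0.998
[583.0, 86.5, 40.0, 184.9] turn 0.0 0.0 -0.0  shift 0.11 0.02 0.26
time: 53.85
ee_pos: [583.2, 86.6, 41.4]
tool_rot: [180.0, -0.1, -175.1]
force: [-0.8, 0.8, 5.6]
finger_gap: 0.153
```

Run:
```python
from h import *
f=grab_frame("scene")
k=6;x0,y0=355,205
im=cv2.resize(f[y0:y0+90,x0:x0+110,::-1],None,fx=k,fy=k,interpolation=cv2.INTER_CUBIC)
im2=im.copy()
for i in range(5):
    for r,z in [(34,62),(34,41)]:
        p=proj("scene",rings(573,227,[(r,24+23*i+z)]));cv2.polylines(im2,[np.int32((p-[x0-.0,y0-.0]+.5)*k)],True,(0,0,255),1)
cv2.imwrite("pics/stk.png",cv2.resize(np.hstack([im[:,:400],im2[:,:400]]),None,fx=1,fy=1))
```

```text
(no output)
```

View pics/stk.png

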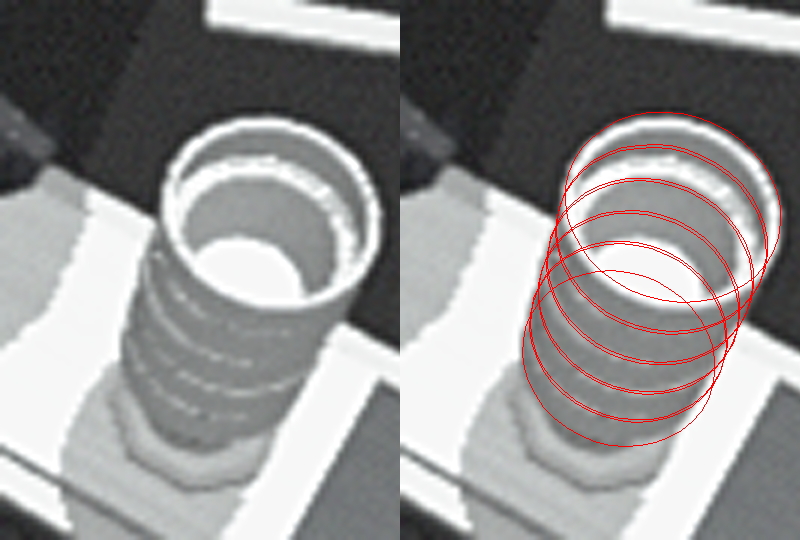

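The stack is straight, at the right height and seated inside the ring. The overlay is off by only about 1 px. I push home gently.

```bash
python3 -m inch '0 0 0 0 0.4 0 1;0 0 0 0 1.2 0 1;0 0 0 0 2.3 0 1;0 0 0 0 3.5 0 1;0 0 0 0 4.8 0 1;0 0 0 0 6.1 0 1;0 0 0 0 7.4 0 1;0 0 0 0 8.7 0 1;0 0 0 0 10 0 1;0 0 0 0 11.2 0 1;0 0 0 0 12.2 0 1;0 0 0 0 13 0 1'; python3 -m inch '0 0 0 0 0.6 0 1;0 0 0 0 1 0 1;0 0 0 0 1.5 0 1;0 0 0 0 1.9 0 1;0 0 0 0 2.2 0 1;0 0 0 0 2.4 0 1;0 0 0 0 2.4 0 1'; python3 to.py
```

```text
time: 55.1
ee_pos: [572.0, 216.0, 41.5]
tool_rot: [-180.0, -0.1, -175.1]
force: [-1.4, -1.9, 5.4]
finger_gap: 0.156
time: 55.8
ee_pos: [570.0, 239.8, 41.5]
tool_rot: [180.0, -0.1, -175.1]
force: [-1.3, 0.1, 5.9]
finger_gap: 0.156
t 55.8 p [570.  239.8  41.5] rot [ 1.800e+02 -1.000e-01 -1.751e+02] F [-1.3  0.1  5.9] gap 0.156
```

```bash
python3 -m inch '0 0 0 0 0.2 0 1;0 0 0 0 0.4 0 1;0 0 0 0 0.6 0 1;0 0 0 0 0.8 0 1;0 0 0 0 0.8 0 1'; python3 to.py;python3 -m inch '0 0 0 0 0.2 0 1;0 0 0 0 0.4 0 1;0 0 0 0 0.4 0 1'; python3 to.py
```

```text
time: 56.3
ee_pos: [569.4, 246.0, 41.5]
tool_rot: [-179.9, -0.1, -175.2]
force: [-1.7, -4.2, 7.0]
finger_gap: 0.157
t 56.3 p [569.4 246.   41.5] rot [-1.799e+02 -1.000e-01 -1.752e+02] F [-1.7 -4.2  7. ] gap 0.157
time: 56.6
ee_pos: [569.4, 246.1, 41.5]
tool_rot: [-179.7, -0.2, -175.3]
force: [-0.8, -15.7, 10.6]
finger_gap: 0.155
t 56.6 p [569.4 246.1  41.5] rot [-179.7   -0.2 -175.3] F [ -0.8 -15.7  10.6] gap 0.155
```

```bash
python3 -m inch '0 0 0 0 -0.3 0 1;0 0 0 0 -0.3 0 0.5;0 0 0 0 -0.3 0 0;0 0 0 0 -0.3 0 0;0 0 0 0 -0.3 0 0;0 0 0 0 -0.5 0 0;0 0 0 0 -0.5 -4 0;0 0 0 0 -0.5 -8 0;0 0 0 0 -0.5 -13 0;0 0 0 0 -0.5 -18 0;0 0 0 0 -0.5 -18 0'; python3 to.py 480 0 250 184.9
```

```text
time: 57.7
ee_pos: [572.7, 247.6, 227.9]
tool_rot: [179.8, 0.5, -175.1]
force: [0.1, 1.6, 0.0]
finger_gap: 1.0
t 57.7 p [572.7 247.6 227.9] rot [ 179.8    0.5 -175.1] F [0.1 1.6 0. ] gap 1.0
[480.0, 0.0, 250.0, 184.9] turn 0.2 0.5 -0.0  shift 11.33 -23.87 -2.40
```

```bash
python3 -m inch '0 0 0 0 -8 -2 0;0 0 0 0 -14 -2 0;0 0 0 11 -24 -2 0;0 0 0 11 -24 -2 0;0 0 0 11 -24 -2 0;0 0 0 11 -24 -2 0;0 0 0 11 -24 -2 0;0 0 0 11 -24 -2 0;0 0 0 11 -24 -2 0'
python3 - <<'E'
from h import *
fs={n:grab_frame(n) for n in("top","scene")}
cv2.imwrite("pics/f_s.png",cv2.resize(fs["scene"][:,:,::-1],None,fx=1.25,fy=1.25))
cv2.imwrite("pics/f_t.png",cv2.resize(fs["top"][130:240,110:310,::-1],None,fx=4,fy=4,interpolation=cv2.INTER_CUBIC))
E
```

```text
time: 58.6
ee_pos: [481.4, -0.9, 241.2]
tool_rot: [180.0, -0.1, -175.0]
force: [0.1, 0.9, -0.4]
finger_gap: 1.001
```

View pics/f_s.png

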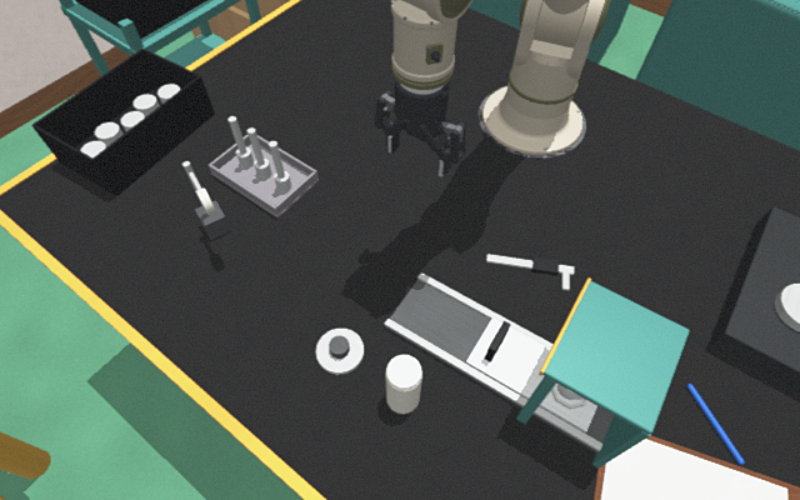

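View pics/f_t.png

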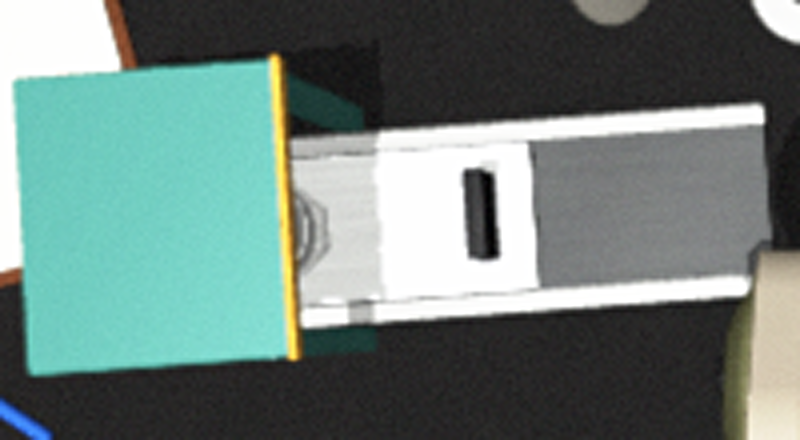

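Run:
```python
from h import *
for u,v in [(463,170),(485,168),(497,258),(472,260)]: print(unproj("top",(110+u/4,130+v/4),74).round(1))
print((proj("top",[569.4,246,74])-[110,130])*4)
for n in("oil_can","flange","caliper","dial_stand"): print(n,finder.boxes_of(n,"top")[:1])
f=grab_frame("scene")
cv2.imwrite("pics/f_c.png",cv2.resize(f[230:370,390:560,::-1],None,fx=4.5,fy=4,interpolation=cv2.INTER_CUBIC))
```

```text
[597.8 252.1  74. ]
[599.3 237.9  74. ]
[541.1 229.   74. ]
[539.6 245.1  74. ]
[[471.59394605 213.92799179]]
oil_can [{'box': [247.6, 107.5, 273.8, 137.1], 'confidence': 0.93}]
flange []
caliper [{'box': [215.7, 242.6, 272.7, 277.6], 'confidence': 0.66}]
dial_stand [{'box': [435.1, 118.8, 478.7, 155.3], 'confidence': 0.83}]
```

View pics/f_c.png

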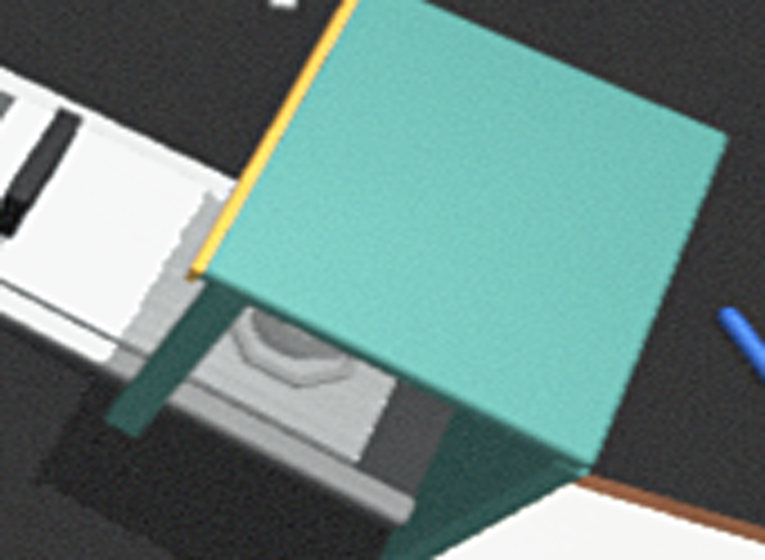

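The stack is home and upright. Handle vision suggests y of about 241 to 246, so I'll confirm "fully home" with a gentle closed-finger push on the handle's outer face.

```bash
python3 to.py 572.5 200 200 184.9
```

```text
t 59.0 p [480.8  -1.4 241.1] rot [ 1.80e+02 -1.00e-01 -1.75e+02] F [-0.1  0.5  0.3] gap 1.001
[572.5, 200.0, 200.0, 184.9] turn 0.0 -0.1 0.1  shift -10.89 19.28 4.09
```

```bash
python3 -m inch '0 0 0 -10.9 19.3 4 0.5;0 0 0 -10.9 19.3 4 1;0 0 0 -10.9 19.3 4 1;0 0 0 -10.9 19.3 4 1;0 0 0 -10.9 19.3 4 1;0 0 0 -10.9 19.3 4 1;0 0 0 -10.9 19.3 4 1;0 0 0 -10.9 19.3 9 1;0 0 0 -10.9 19.3 14 1;0 0 0 -10.9 19.3 19.3 1;0 0 0 -10.9 19.3 19.3 1;0 0 0 -10.9 19.3 19.3 1'; python3 to.py 570.5 224 45 184.9
```

```text
time: 60.15
ee_pos: [572.1, 198.2, 48.3]
tool_rot: [-179.9, -0.2, -175.2]
force: [0.2, 0.4, 1.1]
finger_gap: 0.002
t 60.1 p [572.1 198.2  48.3] rot [-179.9   -0.2 -175.2] F [0.2 0.4 1.1] gap 0.002
[570.5, 224.0, 45.0, 184.9] turn -0.1 -0.2 -0.1  shift -0.06 2.59 0.33
```

```bash
python3 -m inch '0 0 0 0 0.7 0 1;0 0 0 0 1.2 0 1;0 0 0 0 1.7 0 1;0 0 0 0 2 0 1;0 0 0 0 2 0 1'; python3 -m inch '0 0 0 0 0.3 0 1;0 0 0 0 0.6 0 1;0 0 0 0 0.6 0 1';python3 -m inch '0 0 0 0 0.3 0 1;0 0 0 0 0.6 0 1;0 0 0 0 0.6 0 1'
```

```text
time: 60.65
ee_pos: [570.7, 220.8, 48.8]
tool_rot: [180.0, -0.0, -175.0]
force: [-0.5, -0.0, 0.1]
finger_gap: -0.0
time: 60.95
ee_pos: [570.2, 225.2, 48.0]
tool_rot: [-180.0, -0.1, -175.1]
force: [0.9, -2.2, 1.6]
finger_gap: 0.003
time: 61.25
ee_pos: [570.0, 225.4, 48.0]
tool_rot: [-179.7, -0.2, -175.4]
force: [1.9, -17.4, 5.3]
finger_gap: -0.004
```

It is hard against the stop: y stays at 225.3 while the force rises to 17 N. I back off and retreat.

```bash
python3 -m inch '0 0 0 0 -1 0 1;0 0 0 0 -3 0 1;0 0 0 0 -4 0 1;0 0 0 0 -4 -5 1;0 0 0 0 -4 -10 1;0 0 0 0 -4 -15 1;0 0 0 0 -4 -19 1;0 0 0 5 -10 -19 1;0 0 0 11 -22 -19 1;0 0 0 11 -22 -19 1;0 0 0 11 -22 -19 1;0 0 0 11 -22 -19 1'; python3 -m inch '0 0 0 0 0 0 1;0 0 0 0 0 0 1'
python3 - <<'E'
from h import *
fs={n:grab_frame(n) for n in("top","scene")}
cv2.imwrite("pics/g.png",np.vstack([cv2.resize(fs["scene"][80:380,60:560,::-1],(500,300)),cv2.resize(fs["top"][90:270,110:510,::-1],(500,225))]))
cv2.imwrite("pics/g_t.png",cv2.resize(fs["top"][130:240,110:310,::-1],None,fx=4,fy=4,interpolation=cv2.INTER_CUBIC))
E
```

```text
time: 62.45
ee_pos: [476.4, -1.4, 238.6]
tool_rot: [-180.0, -0.2, -175.4]
force: [-0.6, 0.8, 0.1]
finger_gap: 0.002
time: 62.65
ee_pos: [480.1, 4.2, 238.4]
tool_rot: [180.0, -0.0, -175.0]
force: [0.2, -0.3, -0.3]
finger_gap: -0.001
```

View pics/g.png

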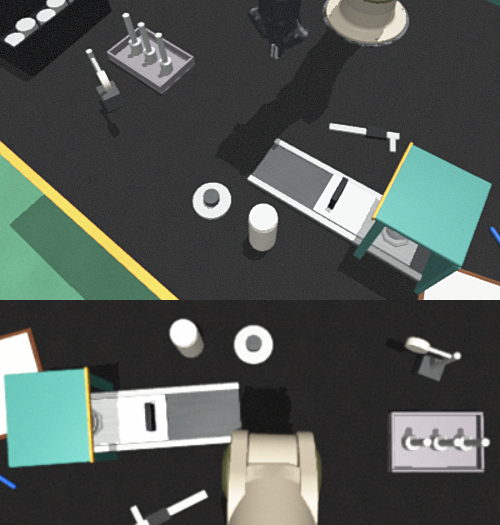

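View pics/g_t.png

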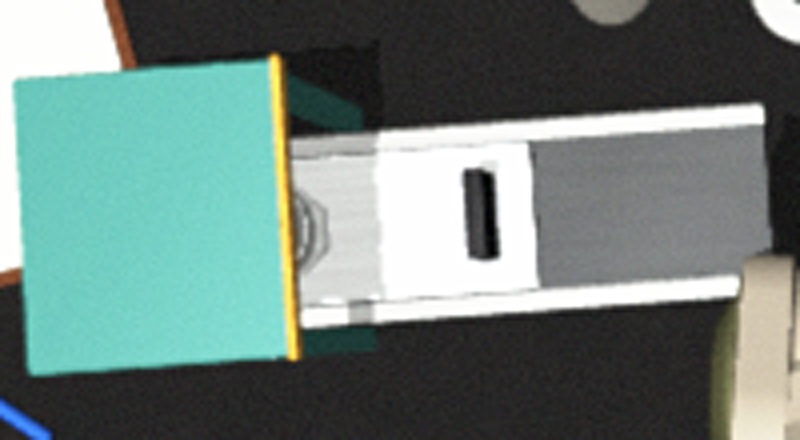

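The carriage hasn't moved and is home. The three shafts are upright in the crate, the bystanders are where they were, and the robot is clear.

```bash
python3 -c "
from workcell import bot
print(bot.close_job())"
```

```text
the job is handed in; nothing more can be done
None
```

The job is done and handed in at about 63 s of the 210 s allowed. I pulled the carriage to its stop, stood the three shafts in the grey crate, and nested all five cups in one stack in the seat. I then pushed the carriage home under the roof.

**What the last checks showed**
- **Stack:** each cup seated within 1 mm of its expected height. Before the push, an overlay in the scene view showed the stack straight and inside the ring, about 1 px off. Once under the roof only its lower part shows, and that looked upright.
- **Carriage:** it stopped about 160 mm from the pulled-out position. A second push with closed fingers held it against the stop at about 17 N without it moving further.
- **Shafts and bystanders:** the three shafts stand upright in the crate, and the bystanders show no visible change. In the final detector check the flange was missed, but it is visible in the picture at its original place.

**Problems and disagreements**
- One empty cup was knocked about 4 cm aside mid-run. I found it again and stacked it.
- After the push home, the camera put the handle about 5 mm short of where the gripper did. The second push showed it was already home.
- A camera fit of the top cup was off by 5 to 6 mm in x against the bright carriage. I relied on the overlay instead.

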